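Put the lid on the parts bin and fold its four clips down

ROBOT

A 6-joint arm with a two-finger parallel gripper is mounted at the origin on a cart in front of the work surface, level with it; the furniture and walls round the work are solid. World frame = base frame: x ahead of the robot, y to its left, z up, the work surface at z = 0. Lengths are in mm, angles in rad, forces in N, time in s.
With the tool pointing down it reaches from about 350 to 950 mm from the base axis. Payload 17.4 kg.
Tool frame: the origin (TCP) lies on the centre line of the jaws, within the pads' length; the fingertips stand 25 mm ahead of it and the grasp point (between the pads) lies 6 mm ahead of it (env.tcp_to_tips is the distance from the TCP to the fingertips, in mm); z points along the fingers, y is the direction in which the jaws open and shut (so a half turn about z gives the same grasp; the last joint's range is limited). The gripper opens to 93 mm and grips with 3 to 60 N. Pads are 15 mm wide; open, the fingers measure 128 mm over their backs; the gripper's body (75 mm by 188 mm) begins 65 mm behind the grasp point.
Start: joints at [1.297, 0.116, 1.442, -0, 1.584, -0.038], TCP at [157.702, 656.325, 243.646] pointing down, gripper open.
Joint ranges: [-2.83, 2.83], [-0.83, 2.19], [0.07, 2.5], [-1.14, 4.28], [0.01, 3], [-2.97, 2.97]. Speed limits (rad/s): [1.89, 1.89, 2.22, 3.14, 3.14, 3.14].

INTERFACE

Orientations are given as a rotation vector (axis times angle).
In Python, from station import readout, get_image, order, masks_of, mark_of, env gives the robot as it stands.
- The arm moves only by the tool send_rows, never from a script. Its argument "targets" is a list of rows, each a list of 3 entries, a list of its own where there are three numbers: the shift along the world's x, y, z in units of 40 mm (1.0 is 40 mm), then the turn, a rotation vector about the world's x, y, z in units of 6 degrees (1.0 is 6 degrees), then the closure, from 0 (fully open) to 1 (shut). In form: [[[x, y, z], [ax, ay, az], claw], ...]. A call has 1 to 8 rows; each row is the pose to reach, as a shift and turn from the pose measured when the call began; what a row does not reach only later rows make up. A row lasts 1/10 s, in which the tool goes at most 50 mm and 8.59 degrees, less where a joint would pass 70% of its speed; a pose out of reach is approached as far as the arm can. A call with a gripper value outside its range is refused whole. The fingers move at their own pace and stop on an object; "force" is the grip in N (left out, the last holds). Time passes only in rows, so rows that repeat a pose let the fingers close. It gives the time, the measured TCP pose, the force and the opening at its end, in the units of the state.
- readout.get_state(): the state, without advancing time (a new reading comes with each control period).
- get_image(name): name is "scene" or "side" or "wrist"; returns a dict with "pixels" (400x640x3 uint8, red, green, blue), "fov_y" (degrees; the focal length in pixels is half the picture's height over the tangent of half this angle, whatever the lens; pixels are square), "cx", "cy" (the principal point, pixels), "cam_to_world" (4x4, takes a point from camera to world coordinates). Camera axes: x right, y down, z forward; pixel columns grow to the right and rows downward; lengths in mm; the calibration is good to about 2 mm. The wrist camera is an equidistant fisheye: a pixel r from the principal point sees the ray r / f radians off the axis. A picture is of the moment at which its call begins. There is no depth.
- order.sign_off(): hands the job in, once; it reports no verdict.
Trained networks look in a picture, given as the dict that the camera call returned (one of the last four; its "shot" number tells which), for a name from the list of things; names that differ only in an ending like _2 or _b are one class to them, and where a whole thing is asked for, a point or a joint stands for the part that bears it (a point fixed in the world has none). Each returns a list of dicts, best first, with "confidence" (0 to 1); they miss things now and then, are a little off and sometimes report something else, mostly with a low value. They report only what shows in the picture. A call takes as long as a camera call.
- masks_of(name, picture): "mask" (400x640 bool, what is visible of it) and "xy" ([column, row] as shares, 0 to 1, of the picture: columns of its width, rows of its height, amid what is visible of it).
- mark_of(name, picture): "xy" ([column, row] as shares, 0 to 1, of the picture: columns of its width, rows of its height: a listed point, or the origin of a listed thing).
The state is a dict: "clock": time; "joint_pos": joint angles; "qvel": joint speeds; "tau": joint torques, N m; "ee_pos": TCP position; "orientation": TCP orientation; "contact_force": force on the tool from outside, world axes, zero at the start; "wrist_torque": the same for the moment, N m; "width": finger opening in mm.
Only numpy, scipy, OpenCV 4.12 (cv2) and the standard library are available. Lean on these libraries where they do the work, as an engineer would, in place of code of your own. Each camera call takes 0.05 s, during which the arm holds its last target.

TASK

Close up the parts bin. Take the lid out of the wooden rack, lay it down flat on the bench with its handle up and let go of it; then take it by the handle, set it fully home in the mouth of the bin, let go, and fold each of the bin's four clip flaps all the way down over the lid's rim. Do not disturb the other things on the bench.

Things in the scene. Friction and masses are not known exactly. Their poses are not given: they have to be found in the camera images.
- bin: open grey rectangular parts bin with two things inside it, fixed to the bench; outer size 124 (x) x 176 (y) x 62 mm high, origin at the centre of its underside, z up. Walls 6 mm thick. Its mouth is a recess of 112 x 164 mm, 8 mm deep, with a ledge 54 mm above the bench on which the lid rests (4 mm play all round); a seated lid's top stands 64 mm above the bench, 2 mm above the walls. A black clip flap is hinged outside the middle of each of the four walls.
- rack: low wooden rack fixed to the bench, 70 (x) x 176 (y) x 42 mm high, origin at the centre of its underside, z up. A 14 mm wide channel along its y, its floor 12 mm above the bench, holds the lid on edge.
- lid: grey rectangular lid, a plate 156 x 104 x 10 mm with a black bar handle on its top face, 0.1 to 0.2 kg. Origin mid underside; x axis out of the top face (handle side), y along the 156 mm side, z along the 104 mm side. It starts on a long edge in the rack, z up, the handle on its left (x about along world +y, towards the bin). It fits the bin either way round (half a turn about x).
- lid_grip (a point): middle of the lid's bar handle, 36 mm from the underside along the lid's x (26 mm above the plate's top). The bar is 80 mm long along the lid's y, 16 mm wide along z, 12 mm thick; under it are two posts, 64 mm apart; axes as the lid's.
- flap_near (a joint): angle of the black clip flap on the bin's -x (nearest the robot at yaw 0) side, rad: 0 = folded down flat over the lid's rim (its stop), grows as it opens, up to 1.95 (1.57 is upright). The stiff hinge stays where it is left and turns with under 1 N at the flap's end. The flap is 42 mm wide, 36 mm long from hinge to end, 5 mm thick; its hinge axis lies at (-0.067, 0) m in the bin's frame, 68 mm above the bench, parallel to that wall.
- tip_near (a point): middle of the free end of the flap on the bin's -x (nearest the robot at yaw 0) side, 36 mm from its hinge
- flap_right (a joint): angle of the black clip flap on the bin's -y side, rad: 0 = folded down flat over the lid's rim (its stop), grows as it opens, up to 1.95 (1.57 is upright). The stiff hinge stays where it is left and turns with under 1 N at the flap's end. The flap is 42 mm wide, 36 mm long from hinge to end, 5 mm thick; its hinge axis lies at (0, -0.093) m in the bin's frame, 68 mm above the bench, parallel to that wall.
- tip_right (a point): middle of the free end of the flap on the bin's -y side, 36 mm from its hinge
- flap_far (a joint): angle of the black clip flap on the bin's +x side, rad: 0 = folded down flat over the lid's rim (its stop), grows as it opens, up to 1.95 (1.57 is upright). The stiff hinge stays where it is left and turns with under 1 N at the flap's end. The flap is 42 mm wide, 36 mm long from hinge to end, 5 mm thick; its hinge axis lies at (0.067, 0) m in the bin's frame, 68 mm above the bench, parallel to that wall.
- tip_far (a point): middle of the free end of the flap on the bin's +x side, 36 mm from its hinge
- flap_left (a joint): angle of the black clip flap on the bin's +y side, rad: 0 = folded down flat over the lid's rim (its stop), grows as it opens, up to 1.95 (1.57 is upright). The stiff hinge stays where it is left and turns with under 1 N at the flap's end. The flap is 42 mm wide, 36 mm long from hinge to end, 5 mm thick; its hinge axis lies at (0, 0.093) m in the bin's frame, 68 mm above the bench, parallel to that wall.
- tip_left (a point): middle of the free end of the flap on the bin's +y side, 36 mm from its hinge
- screw_jar: bystander: small glass jar with a screw cap, 61 mm across, 85 mm tall, standing; origin at the centre of its underside
- drink_can: bystander: drink can, 66 mm across, 115 mm tall, standing; origin at the centre of its underside
- tape_measure_1: bystander: tape measure, 41x89x65 mm, standing; origin at the centre of its underside

How it is judged:
By the outcome, as a careful person would: the job done as asked, in the order asked, and still so for the second after the job is handed in, with the robot touching nothing.
It also fails if it takes over 72 s, if anything falls off the work surface, if the arm or the gripper's body presses on something with over 40 N, if the wrist force passes 120 N, or if a joint passes its speed limit or range.

## Working session

There is one attempt and no reset: what is moved stays moved. The work goes in short steps, Python scripts to look and compute and a tool call to move; the robot and the scene stay as the last step left them, time stands still between calls to the robot, and variables do not carry over. Pictures are saved under pics/ and viewed, and the job is handed in when it is done.

Besides the shell and the picture viewer there is one more tool, called after "Emit:" as name(argument=value, ...), one argument or row to a line, values as JSON. send_rows: Moves the arm, as the interface text tells. Its arguments: {"type":"object","properties":{"targets":{"type":"array","items":{"type":"array"}},"force":{"type":"number"}},"required":["targets"]}

```bash
ls; mkdir -p pics; cat > h.py <<'E'
import numpy as np, cv2
from station import readout, get_image, order, masks_of, mark_of, env
def save(im,n): cv2.imwrite(f'pics/{n}.png', np.array(im['pixels'])[:,:,::-1])
def ray(im,u,v):
    f=200/np.tan(np.radians(im['fov_y'])/2); T=np.array(im['cam_to_world'])
    d=np.array([(u-im['cx'])/f,(v-im['cy'])/f,1.])
    return T[:3,3],T[:3,:3]@(d/np.linalg.norm(d))
def rayw(im,u,v):
    f=200/np.tan(np.radians(im['fov_y'])/2); T=np.array(im['cam_to_world'])
    x,y=u-im['cx'],v-im['cy']; r=np.hypot(x,y); a=r/f
    d=np.array([np.sin(a)*x/max(r,1e-9),np.sin(a)*y/max(r,1e-9),np.cos(a)])
    return T[:3,3],T[:3,:3]@d
def atz(o,d,z): return o+d*(z-o[2])/d[2]
def tri(rs):
    A=np.zeros((3,3));b=np.zeros(3)
    for o,d in rs:
        P=np.eye(3)-np.outer(d,d);A+=P;b+=P@o
    x=np.linalg.solve(A,b); return x,[np.linalg.norm((np.eye(3)-np.outer(d,d))@(x-o)) for o,d in rs]
def proj(im,p,wrist=False):
    T=np.linalg.inv(np.array(im['cam_to_world'])); c=T[:3,:3]@p+T[:3,3]
    f=200/np.tan(np.radians(im['fov_y'])/2)
    if wrist:
        r=np.hypot(c[0],c[1]); a=np.arctan2(r,c[2]); return im['cx']+f*a*c[0]/r, im['cy']+f*a*c[1]/r
    return im['cx']+f*c[0]/c[2], im['cy']+f*c[1]/c[2]
E
python3 - <<'E'
from h import *
print(readout.get_state())
ims={n:get_image(n) for n in('scene','side','wrist')}
for n,im in ims.items():
    save(im,n+'0'); print(n,im['fov_y'],im['cx'],im['cy'],np.round(im['cam_to_world'],3).tolist())
for k in 'bin rack lid lid_grip tip_near tip_right tip_far tip_left screw_jar drink_can tape_measure_1'.split():
    rs=[]
    for n,im in ims.items():
        m=mark_of(k,im)
        if m:
            u,v=m[0]['xy'][0]*640,m[0]['xy'][1]*400
            o,d=(rayw if n=='wrist' else ray)(im,u,v); 
            if m[0]['confidence']>.4: rs.append((o,d))
            print(k,n,round(m[0]['confidence'],2),round(u),round(v),'z0:',np.round(atz(o,d,0)).tolist())
    if len(rs)>1: x,e=tri(rs);print('  tri',np.round(x,1),np.round(e,1))
E
```

```text
pics
{'clock': 0.0, 'joint_pos': array([ 1.29717452e+00,  1.16484156e-01,  1.44225591e+00, -7.23178065e-06,
        1.58402872e+00, -3.78387938e-02]), 'qvel': array([ 0.00095402, -0.0005886 ,  0.00087874, -0.00044104,  0.00130864,
       -0.00132697]), 'tau': array([-4.39575990e-03, -7.21270180e+01, -6.22602797e+01,  7.77040143e-02,
        2.38956953e-02, -9.56125564e-05]), 'ee_pos': array([157.67004614, 656.1405751 , 242.91221928]), 'orientation': array([-3.69489228e-01, -3.11961176e+00,  1.82675940e-03]), 'contact_force': array([ 0.47915484, -0.28609043,  0.1309923 ]), 'wrist_torque': array([-0.05548497,  0.06604089, -0.00254731]), 'width': 92.97440042437572}
scene 45.42487449283252 319.4756702580032 194.61603798245233 [[0.676, -0.519, 0.523, -106.657], [-0.737, -0.472, 0.484, -635.902], [-0.004, -0.713, -0.701, 948.467], [0.0, 0.0, 0.0, 1.0]]
side 46.52688081506699 323.0384038153523 204.79547058075244 [[0.998, 0.027, -0.062, 640.881], [0.068, -0.439, 0.896, -1309.765], [-0.003, -0.898, -0.44, 686.389], [0.0, 0.0, 0.0, 1.0]]
wrist 65.70646984690485 315.8878255096817 202.0640855417
[... 976 characters left out ...]
3.]
tip_far scene 0.62 248 132 z0: [657.0, 388.0, -0.0]
tip_far side 0.57 335 154 z0: [563.0, 589.0, 0.0]
  tri [573.3 273.7 110.2] [4.2 4.2]
tip_left side 0.55 309 148 z0: [442.0, 660.0, 0.0]
screw_jar scene 0.65 324 183 z0: [647.0, 41.0, 0.0]
screw_jar side 0.71 355 213 z0: [652.0, 35.0, 0.0]
  tri [651.6  45.7  -5.9] [0.3 0.3]
drink_can scene 0.81 441 267 z0: [616.0, -372.0, 0.0]
drink_can wrist 0.49 42 396 z0: [639.0, -402.0, 0.0]
  tri [ 618.4 -372.1    7.3] [6.2 6.2]
tape_measure_1 scene 0.57 415 309 z0: [473.0, -392.0, 0.0]
tape_measure_1 side 0.63 319 171 z0: [506.0, 383.0, 0.0]
tape_measure_1 wrist 0.59 18 364 z0: [495.0, -398.0, 0.0]
  tri [ 482.5 -324.7  121.3] [112.3 171.   93. ]
```

```bash
python3 - <<'E'
import cv2
for n,(a,b,c,d) in {'scene':(100,260,170,400),'side':(120,260,220,420)}.items():
    i=cv2.imread(f'pics/{n}0.png'); cv2.imwrite(f'pics/{n}0c.png',cv2.resize(i[a:b,c:d],None,fx=3.4,fy=3.4,interpolation=cv2.INTER_CUBIC))
E
```

```text
(no output)
```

View pics/scene0.png

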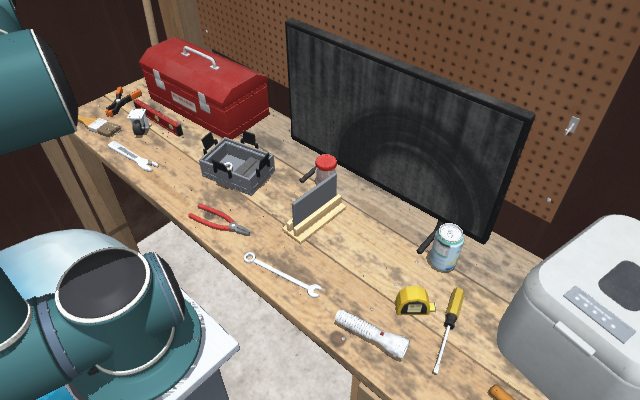

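View pics/side0.png

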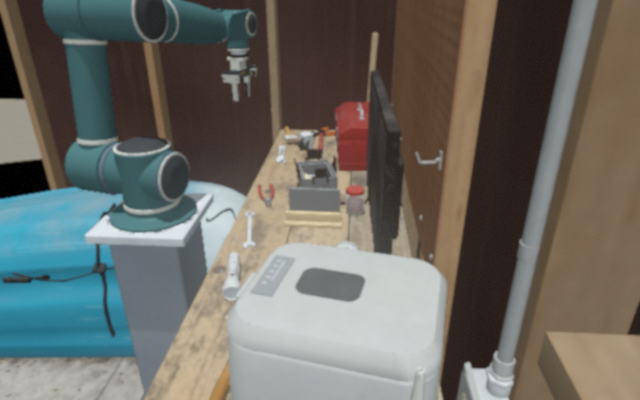

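View pics/wrist0.png

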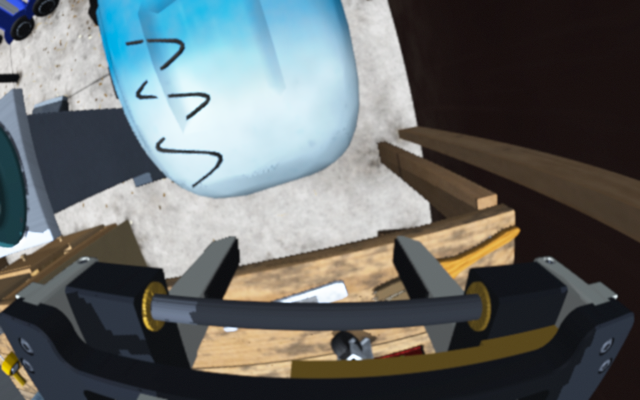

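```bash
ls pics
```

```text
scene0.png
scene0c.png
side0.png
side0c.png
wrist0.png
```

View pics/scene0c.png

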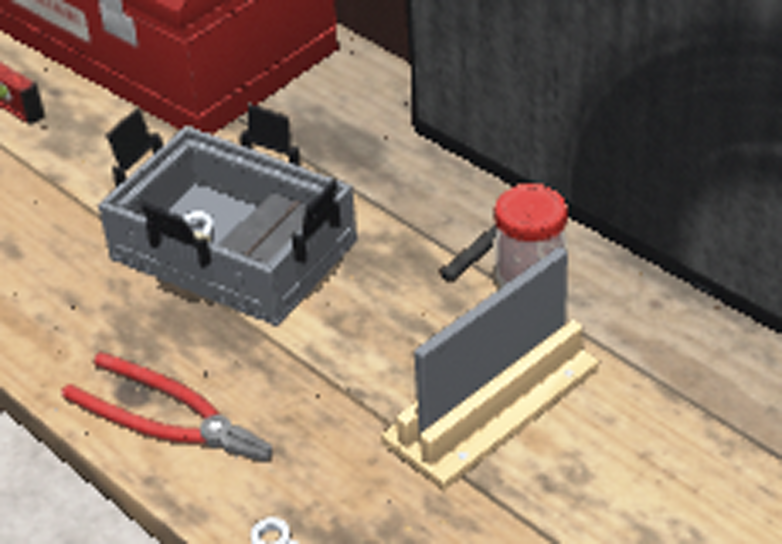

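View pics/side0c.png

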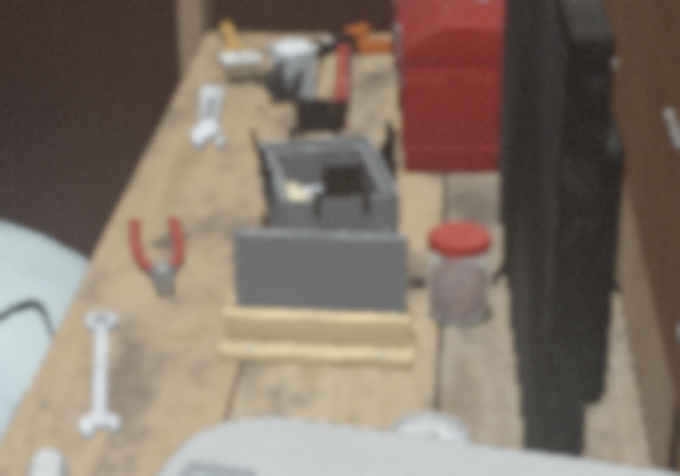

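The bin is at about (510, 254). The rack's channel runs along world x at about (519, -45), with the lid standing in it and its handle facing +y. I'll move the wrist camera over them.

Emit:
send_rows(
  targets=[
    [[1,-1,2.5],[0,0,-1],0],
    [[6,-6,3],[0,0,-6],0],
    [[6,-6,3],[0,0,-6],0],
    [[6,-6,3],[0,0,-6],0],
    [[6,-6,3],[0,0,-6],0],
    [[6,-6,3],[0,0,-6],0],
    [[7,-8,3],[0,0,-8],0],
    [[8,-10,3],[0,0,-10],0],
  ],
)

```text
clock: 2.6
ee_pos: [402.0, 381.9, 355.3]
orientation: [1.734, 2.619, 0.001]
contact_force: [0.4, 0.9, 0.2]
width: 93.2
```

Emit:
send_rows(
  targets=[
    [[1,-1.2,0],[0,0,-1],0],
    [[2,-2.4,0],[0,0,-2],0],
    [[3,-3.6,0],[0,0,-3],0],
    [[3,-4.8,0],[0,0,-3.8],0],
    [[3,-6,0],[0,0,-3.8],0],
    [[3,-7,0],[0,0,-3.8],0],
    [[3,-7,0],[0,0,-3.8],0],
    [[3,-7,0],[0,0,-3.8],0],
  ],
)

```text
clock: 3.4
ee_pos: [522.1, 99.6, 355.6]
orientation: [2.221, 2.22, 0.002]
contact_force: [-0.3, 0.5, 0.1]
width: 93.0
```

```bash
python3 - <<'E'
from h import *
im=get_image('wrist'); save(im,'w1'); 
import pickle; pickle.dump(im,open('w1.pkl','wb'))
print(np.round(im['cam_to_world'],3).tolist())
E
```

```text
[[1.0, 0.0, 0.002, 521.414], [0.001, -0.958, -0.285, 178.608], [0.002, 0.285, -0.958, 497.227], [0.0, 0.0, 0.0, 1.0]]
```

View pics/w1.png

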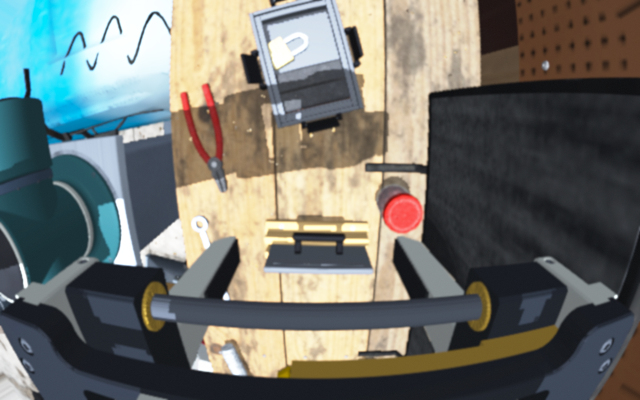

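The wrist view shows the bin at the top, at about (305, 60), turned by roughly 10°. The lid and its handle are at (320, 245), nearly square to the image, and the jar is at (403, 212). I'll zoom in to measure.

```bash
python3 - <<'E'
import cv2
i=cv2.imread('pics/w1.png')
cv2.imwrite('pics/w1a.png',cv2.resize(i[205:285,250:390],None,fx=5.6,fy=5.6,interpolation=cv2.INTER_CUBIC))
cv2.imwrite('pics/w1b.png',cv2.resize(i[0:140,230:390],None,fx=4.2,fy=4.2,interpolation=cv2.INTER_CUBIC))
E
```

```text
(no output)
```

View pics/w1a.png

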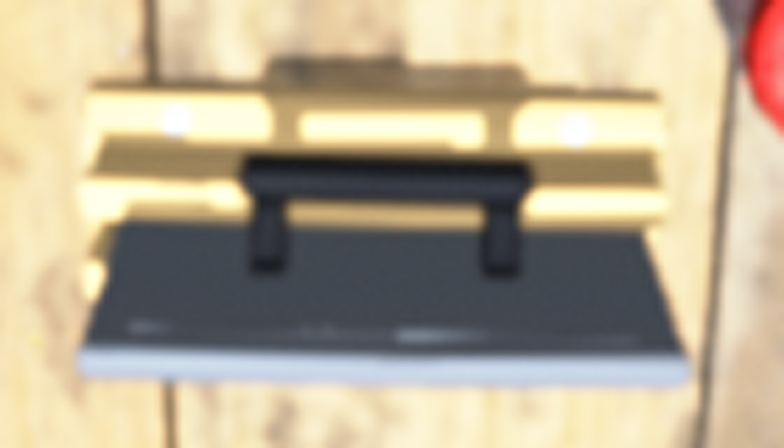

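View pics/w1b.png

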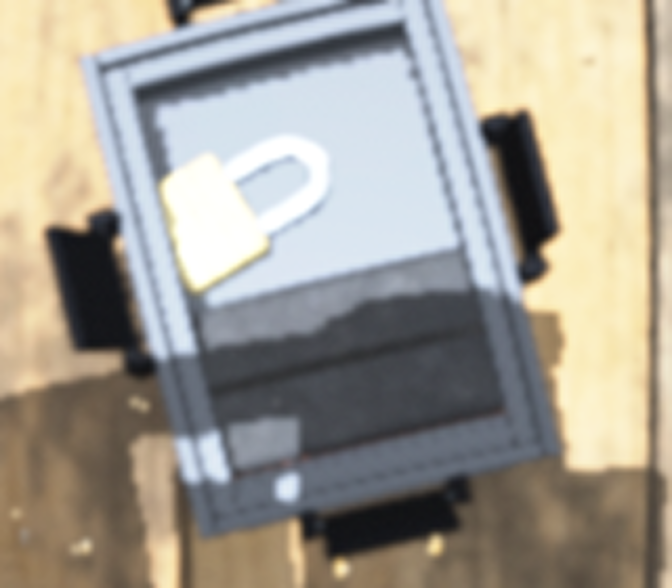

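```bash
python3 - <<'E'
from h import *
import pickle; im=pickle.load(open('w1.pkl','rb'))
P=lambda c,r,z:atz(*rayw(im,250+c/5.6,205+r/5.6),z)
for nm,c,r,z in [('lidtopL+',82,351,116),('lidtopR+',690,357,116),('lidtopL-',80,378,116),('lidtopR-',690,384,116),('barL out',243,163,60),('barR out',530,168,60),('barL in',252,196,72),('barR in',527,203,72),('barL up',243,160,56),('barR up',530,165,56),('rackL',83,82,42),('rackR',662,92,42),('post L base',267,270,64),('post R base',500,272,64)]:
    print(nm,np.round(P(c,r,z),1))
C=[(85,58),(440,-4),(560,455),(207,535)]
B=np.array([atz(*rayw(im,230+c/4.2,r/4.2),62) for c,r in C])
print(np.round(B,1)); print('ctr',B.mean(0)); 
for a,b in((0,1),(1,2),(2,3),(3,0)):
    d=B[b]-B[a]; print(np.linalg.norm(d),np.degrees(np.arctan2(d[1],d[0])))
# flap tips px
for n,(c,r) in {'near':(50,230),'near2':(78,347),'far':(522,112),'far2':(556,237),'right':(328,555),'right2':(455,525)}.items():
    print(n,np.round(atz(*rayw(im,230+c/4.2,r/4.2),100),1))
E
```

```text
lidtopL+ [450.2 -31.3 116. ]
lidtopR+ [603.3 -33.3 116. ]
lidtopL- [449.1 -39.2 116. ]
lidtopR- [603.9 -41.2 116. ]
barL out [487.9  -2.7  60. ]
barR out [566.4  -4.3  60. ]
barL in [491.   -7.3  72. ]
barR in [564.7  -9.4  72. ]
barL up [487.6  -3.5  56. ]
barR up [566.7  -5.   56. ]
rackL [441.8  14.1  42. ]
rackR [605.   11.1  42. ]
post L base [494.1 -33.3  64. ]
post R base [558.7 -33.9  64. ]
[[429.4 326.   62. ]
 [548.4 345.8  62. ]
 [588.3 185.4  62. ]
 [470.9 158.   62. ]]
ctr [509.24469519 253.82068122  62.        ]
120.68483310383249 9.436324296096851
165.3047093900966 -76.0364640554682
120.53295152371616 -166.84432268918053
173.13136896524196 103.89315229998616
near [427.3 256.9 100. ]
near2 [436.1 219.2 100. ]
far [570.7 292.7 100. ]
far2 [580.8 252.7 100. ]
right [512.2 153.3 100. ]
right2 [550.6 162.6 100. ]
```

```bash
python3 - <<'E'
from h import *
im=get_image('scene'); i=np.array(im['pixels'])[:,:,::-1].copy()
def poly(x0,x1,y0,y1,col):
    p=np.array([proj(im,np.array([x,y,0.])) for x,y in((x0,y0),(x1,y0),(x1,y1),(x0,y1))]).round().astype(int)
    cv2.polylines(i,[p],True,col,1)
poly(449,605,-222,-118,(0,255,0)); poly(439,615,-73,-3,(255,0,0))
cv2.imwrite('pics/s1.png',cv2.resize(i[150:390,230:480],None,fx=2.4,fy=2.4))
print(np.round(readout.get_state()['joint_pos'],3))
E
```

```text
[ 0.145 -0.204  1.572  0.     1.772  0.143]
```

View pics/s1.png

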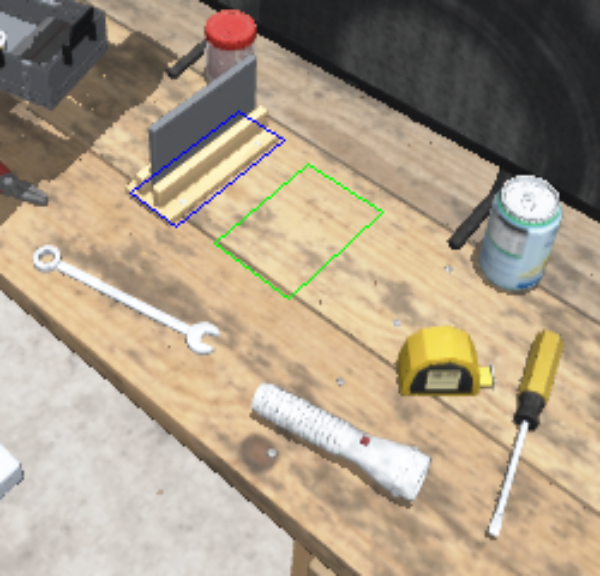

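Emit:
send_rows(
  targets=[
    [[0.1,-0.3,-1],[-1.4,0,0],0],
    [[0.1,-0.6,-2],[-2.8,0,0],0],
    [[0.1,-0.9,-3],[-4.2,0,0],0],
    [[0.1,-1.15,-4],[-5.8,0,-0.1],0],
    [[0.1,-1.15,-5.1],[-5.8,0,-0.1],0],
    [[0.1,-1.15,-5.1],[-5.8,0,-0.1],0],
  ],
)

```text
clock: 4.1
ee_pos: [523.7, 57.4, 145.4]
orientation: [1.878, 1.873, -0.597]
contact_force: [-0.6, 0.3, -0.4]
width: 92.7
```

```bash
python3 - <<'E'
from h import *
im=get_image('wrist'); save(im,'w2')
import pickle; pickle.dump(im,open('w2.pkl','wb'))
for p in ([487,-6.5,64],[567,-6.5,64],[527,-6.5,64]): print(np.round(proj(im,np.array(p,float),True),1))
s=readout.get_state();print(s['ee_pos'],np.round(s['joint_pos'],2))
i=cv2.imread('pics/w2.png'); cv2.imwrite('pics/w2.png',i)
E
```

```text
[273.5 215.2]
[368.5 215.5]
[321.1 215.5]
[525.11686395  57.23764174 149.66179589] [ 0.34 -0.04  1.84 -0.57  1.58  0.41]
```

View pics/w2.png

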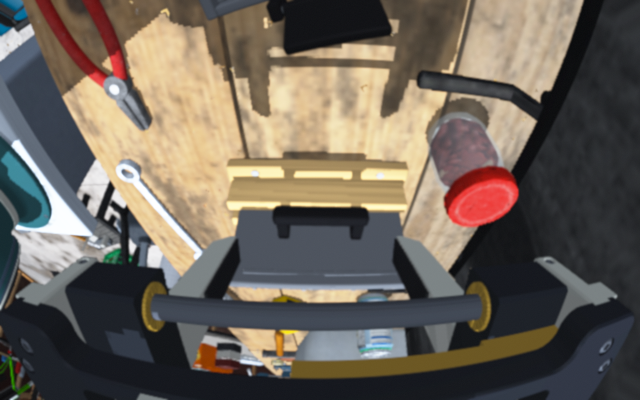

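The predicted handle pixels (273–368, row 215) match the bar in the picture. Moving in.

Emit:
send_rows(
  targets=[
    [[0.05,-0.5,-0.7],[0,0,0],0],
    [[0.05,-0.9,-1.2],[0,0,0],0],
    [[0.05,-1.2,-1.6],[0,0,0],0],
    [[0.05,-1.38,-1.84],[0,0,0],0],
    [[0.05,-1.38,-1.84],[0,0,0],0],
    [[0.05,-1.38,-1.84],[0,0,0],0],
  ],
)

```text
clock: 4.75
ee_pos: [528.0, 2.5, 78.0]
orientation: [1.881, 1.87, -0.588]
contact_force: [0.1, 0.9, 0.6]
width: 93.0
```

```bash
python3 - <<'E'
from h import *
im=get_image('wrist'); save(im,'w3')
s=readout.get_state();print(s['ee_pos'],s['contact_force'],s['orientation'])
i=cv2.imread('pics/w3.png'); cv2.imwrite('pics/w3.png',i[150:350,160:480].repeat(2,0).repeat(2,1))
E
```

```text
[528.00536677   2.61584499  77.89179258] [0.03617174 0.03297997 0.30007285] [ 1.8802915   1.87031565 -0.58809592]
```

View pics/w3.png

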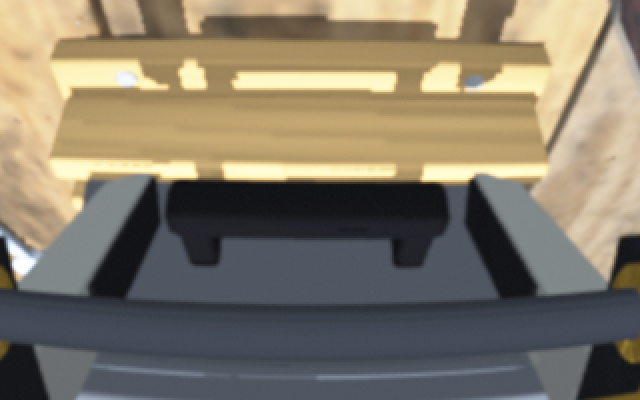

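Emit:
send_rows(
  targets=[
    [[-0.04,-0.06,-0.1],[0,0,0],0],
    [[-0.04,-0.06,-0.1],[0,0,0],1],
    [[-0.04,-0.06,-0.1],[0,0,0],1],
    [[-0.04,-0.06,-0.1],[0,0,0],1],
    [[-0.04,-0.06,-0.1],[0,0,0],1],
  ],
  force=50,
)

```text
clock: 5.3
ee_pos: [526.4, 0.3, 74.0]
orientation: [1.88, 1.87, -0.588]
contact_force: [-1.9, 2.3, 2.3]
width: 79.7
```

Gripped at 79.7 mm, which matches the 80 mm bar. Lifting straight up.

Emit:
send_rows(
  targets=[
    [[0,0,0.3],[0,0,0],1],
    [[0,0,0.8],[0,0,0],1],
    [[0,0,1.4],[0,0,0],1],
    [[0,0,2.2],[0,0,0],1],
    [[0,0,3],[0,0,0],1],
    [[0,0,4],[0,0,0],1],
    [[0,0,4.5],[0,0,0],1],
    [[0,0,4.5],[0,0,0],1],
  ],
)

```text
clock: 6.1
ee_pos: [527.1, 0.5, 257.7]
orientation: [1.881, 1.868, -0.581]
contact_force: [0.5, 0.5, -2.4]
width: 79.2
```

```bash
python3 - <<'E'
from h import *
im=get_image('wrist'); save(im,'w4')
s=readout.get_state();print(s['ee_pos'],s['contact_force'],s['width'])
E
```

```text
[5.26621744e+02 4.37203627e-01 2.55004655e+02] [ 0.18544163 -0.02470717 -2.74174799] 79.4701155808495
```

View pics/w4.png

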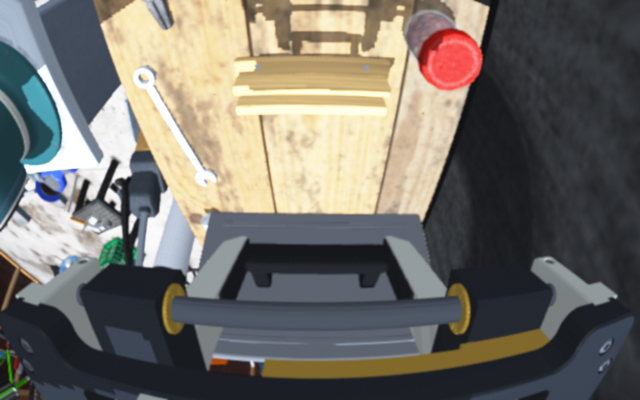

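```bash
cat > lidfit.py <<'E'
from h import *
im=get_image('wrist'); i=np.array(im['pixels'])[:,:,::-1].copy()
s=readout.get_state(); tcp=s['ee_pos']
from scipy.spatial.transform import Rotation as R
Rt=R.from_rotvec(s['orientation']).as_matrix()
# grasp-time: tool frame
R0=R.from_rotvec([1.88,1.87,-.588]).as_matrix()
barT=R0.T@(np.array([527,-6.5,64])-np.array([526.4,.3,74]))
L0=R0.T@np.array([[0,1,0],[1,0,0],[0,0,1.]]).T  # cols: lid x->+y, y->x(sign free), z->+z
import sys
for k,ang in enumerate([0,float(sys.argv[1])]):
    Ll=L0@R.from_rotvec([0,np.radians(ang),0]).as_matrix()
    for xs in(-26,-36):
      pts=[tcp+Rt@(barT+Ll@np.array([xs,a,b])) for a,b in((-78,-52),(78,-52),(78,52),(-78,52))]
      p=np.array([proj(im,q,True) for q in pts]); 
      if k: print(ang,np.round(pts,0).tolist())
      cv2.polylines(i,[p.round().astype(int)],True,((0,255,0),(0,0,255))[k],1)
print(np.degrees(0), Rt[:,2])
cv2.imwrite(sys.argv[2],i)
E
python3 lidfit.py 45 pics/w5.png
```

```text
45.0 [[449.0, -62.0, 225.0], [605.0, -62.0, 225.0], [605.0, 12.0, 298.0], [449.0, 12.0, 299.0]]
45.0 [[449.0, -69.0, 232.0], [605.0, -69.0, 232.0], [605.0, 5.0, 306.0], [449.0, 5.0, 306.0]]
0.0 [-0.00266881 -0.57002257 -0.8216247 ]
```

View pics/w5.png

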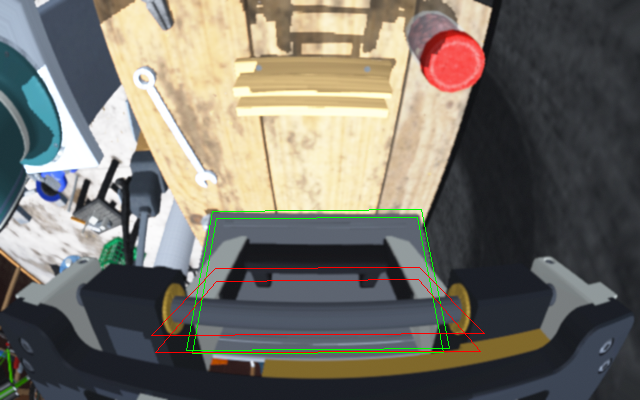

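The overlay with no slip (green) fits the lid. Next I'll turn it about x and move it over the free spot.

Emit:
send_rows(
  targets=[
    [[0,-0.5,0],[1.4,0,0],1],
    [[0,-1,0],[2.8,0,0],1],
    [[0,-1.5,0],[4.2,0,0],1],
    [[0,-2,0],[5.6,0,0],1],
    [[0,-2.5,0],[7,0,0],1],
    [[0,-3,0],[8.4,0,0],1],
    [[0,-3.5,0],[9.8,0,0],1],
    [[0,-4,0],[11.2,0,0],1],
  ],
)

```text
clock: 7.0
ee_pos: [525.8, -160.8, 252.1]
orientation: [-1.9, -1.89, -0.555]
contact_force: [0.7, 0.9, -2.8]
width: 78.7
```

```bash
python3 - <<'E'
from h import *
s=readout.get_state();print(s['ee_pos'],s['orientation'],s['contact_force'],s['width'],np.round(s['joint_pos'],2))
from scipy.spatial.transform import Rotation as R
print(R.from_rotvec(s['orientation']).as_matrix().round(3))
E
```

```text
[ 525.75471378 -160.77633475  252.09137854] [-1.89969772 -1.88987854 -0.55467958] [ 0.67212419  0.895989   -2.81591028] 78.74545586702828 [-0.58 -0.01  1.63  0.49  1.83 -0.52]
[[ 0.006  1.    -0.002]
 [ 0.84  -0.004  0.542]
 [ 0.542 -0.005 -0.84 ]]
```

Emit:
send_rows(
  targets=[
    [[0,-0.2,-0.5],[1.4,0,0],1],
    [[0,-0.4,-1.2],[2.8,0,0],1],
    [[0,-0.48,-2],[3.74,0,0],1],
    [[0,-0.48,-2.8],[3.74,0,0],1],
    [[0,-0.48,-3.6],[3.74,0,0],1],
    [[0,-0.48,-3.8],[3.74,0,0],1],
    [[0,-0.48,-3.8],[3.74,0,0],1],
  ],
)

```text
clock: 7.7
ee_pos: [525.1, -179.4, 98.5]
orientation: [-1.642, -1.631, -0.852]
contact_force: [0.1, -0.1, -1.4]
width: 79.3
```

```bash
python3 lidfit.py 0 pics/w6.png; python3 - <<'E'
from h import *
im=get_image('scene'); save(im,'s6')
s=readout.get_state();print(s['ee_pos'],s['orientation'],s['contact_force'],s['width'],np.round(s['joint_pos'],2))
i=cv2.imread('pics/s6.png'); cv2.imwrite('pics/s6.png',cv2.resize(i[130:380,230:530],None,fx=2.4,fy=2.4))
E
```

```text
0.0 [[448.0, -118.0, 68.0], [604.0, -118.0, 67.0], [604.0, -222.0, 67.0], [448.0, -222.0, 67.0]]
0.0 [[448.0, -118.0, 58.0], [604.0, -118.0, 57.0], [604.0, -222.0, 57.0], [448.0, -222.0, 57.0]]
0.0 [-0.00261635  0.82241818 -0.5688774 ]
[ 526.05175199 -179.9988344   101.11167655] [-1.64261299 -1.6353582  -0.85417338] [-0.04043032  0.01633651 -1.02649586] 79.64104188475916 [-0.7   0.28  1.7   0.71  1.83 -0.75]
```

View pics/w6.png

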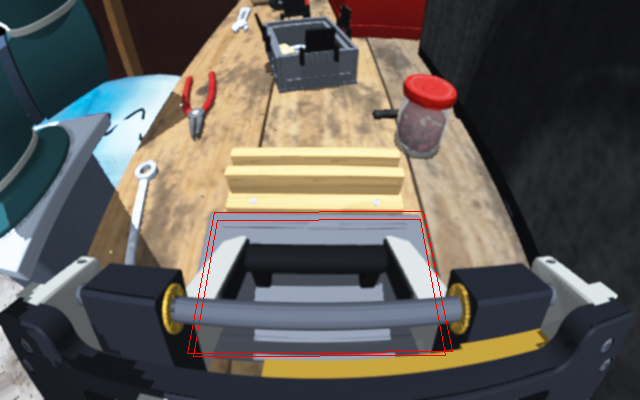

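View pics/s6.png

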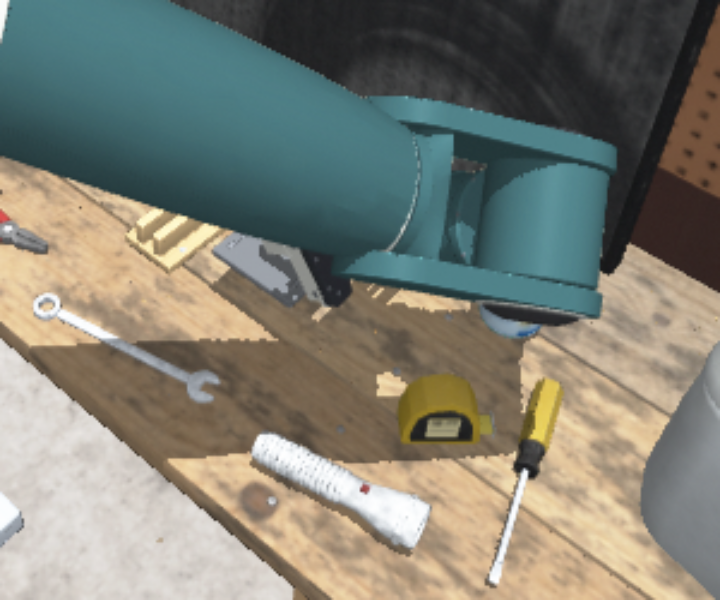

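The wrist runs near the can, so I'll set the lid down a little nearer the rack and robot.

Emit:
send_rows(
  targets=[
    [[-0.37,0.5,0],[0,0,0],1],
    [[-0.37,0.5,-0.4],[0,0,0],1],
    [[-0.37,0.5,-0.8],[0,0,0],1],
    [[-0.37,0.5,-1.15],[0,0,0],1],
    [[-0.37,0.5,-1.25],[0,0,0],1],
    [[-0.37,0.5,-1.25],[0,0,0],1],
  ],
)

```text
clock: 8.4
ee_pos: [511.2, -160.1, 50.3]
orientation: [-1.642, -1.634, -0.854]
contact_force: [0.5, -0.3, -1.4]
width: 79.4
```

```bash
python3 - <<'E'
from h import *
im=get_image('side'); save(im,'d6')
s=readout.get_state();print(s['ee_pos'],s['orientation'],s['contact_force'],s['width'])
i=cv2.imread('pics/d6.png'); cv2.imwrite('pics/d6.png',cv2.resize(i[100:320,180:450],None,fx=2.5,fy=2.5))
E
```

```text
[ 511.38806812 -160.18776655   50.89356812] [-1.64245671 -1.63451725 -0.85409196] [-0.6359825   0.56812216 -1.9488331 ] 79.45595174194976
```

View pics/d6.png

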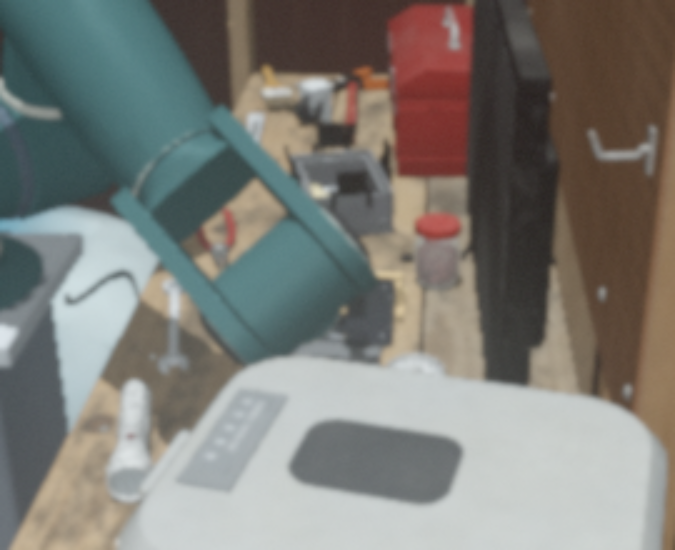

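Emit:
send_rows(
  targets=[
    [[0,0,-0.08],[0,0,0],1],
    [[0,0,-0.14],[0,0,0],1],
    [[0,0,-0.18],[0,0,0],1],
    [[0,0,-0.18],[0,0,0],1],
  ],
)

```text
clock: 8.85
ee_pos: [511.4, -160.2, 43.6]
orientation: [-1.642, -1.634, -0.854]
contact_force: [0.4, 0.6, -2.6]
width: 79.3
```

Emit:
send_rows(
  targets=[
    [[0,0,-0.03],[0,0,0],1],
    [[0,0,-0.05],[0,0,0],1],
    [[0,0,-0.05],[0,0,0],1],
  ],
)

```text
clock: 9.15
ee_pos: [511.5, -160.2, 42.6]
orientation: [-1.641, -1.635, -0.855]
contact_force: [-4.0, -0.1, 7.5]
width: 79.7
```

Contact at 7.5 N. Opening, then backing out along the tool axis.

Emit:
send_rows(
  targets=[
    [[0,0,0],[0,0,0],0.5],
    [[0,0,0],[0,0,0],0],
    [[0,0,0],[0,0,0],0],
    [[0,-0.2,0.14],[0,0,0],0],
    [[0,-0.5,0.35],[0,0,0],0],
    [[0,-1,0.8],[0,0,0],0],
    [[0,-1.2,2],[0,0,0],0],
    [[0,-1,3.2],[0,0,0],0],
  ],
)

```text
clock: 9.95
ee_pos: [511.2, -202.4, 172.3]
orientation: [-1.643, -1.633, -0.856]
contact_force: [1.3, 0.4, 0.4]
width: 93.0
```

Emit:
send_rows(
  targets=[
    [[0,0,1],[-1.4,0,0],0],
    [[0,0,1.5],[-2.8,0,0],0],
    [[0,0,2],[-4.2,0,0],0],
    [[0,0.4,2.5],[-5.6,0,0],0],
    [[0,0.8,2.5],[-7,0,0],0],
    [[0,1.2,2.5],[-8.4,0,0],0],
    [[0,1.2,2.5],[-9.2,0,0],0],
    [[0,1.2,2.5],[-9.2,0,0],0],
  ],
)

```text
clock: 10.75
ee_pos: [511.3, -153.3, 274.1]
orientation: [2.226, 2.216, 0.001]
contact_force: [-0.5, -0.1, 1.1]
width: 92.9
```

```bash
python3 - <<'E'
from h import *
im=get_image('wrist'); save(im,'w7')
import pickle; pickle.dump(im,open('w7.pkl','wb'))
s=readout.get_state();print(s['ee_pos'],s['orientation'],s['contact_force'],s['width'],np.round(s['joint_pos'],2))
E
```

```text
[ 511.2556604  -153.78631939  273.50267639] [-2.22530391 -2.21384793 -0.0041487 ] [ 0.5065659  -0.37915942 -0.33293778] 93.07925305931107 [-0.34 -0.2   1.7   0.    1.64 -0.34]
```

View pics/w7.png

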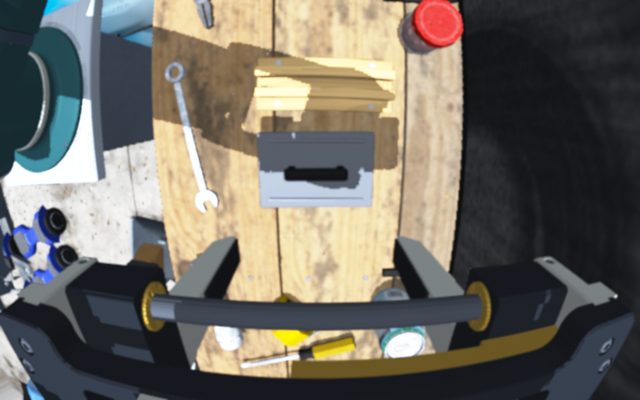

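The lid lies flat and free, with its handle up at px (316, 174). Measuring it.

```bash
python3 - <<'E'
from h import *
import pickle; im=pickle.load(open('w7.pkl','rb'))
i=cv2.imread('pics/w7.png'); cv2.imwrite('pics/w7a.png',cv2.resize(i[120:220,245:390],None,fx=5.4,fy=5.4,interpolation=cv2.INTER_CUBIC))
bar=np.array([511.5+.6,-160.2+10,42.6-6.8]);print('expected bar',bar)
for p in ([bar[0]-40,bar[1]+6,42],[bar[0]+40,bar[1]-8,42],[bar[0]-78,bar[1]+52,10],[bar[0]+78,bar[1]-52,10]): print((np.array(proj(im,np.array(p),True))-[245,120])*5.4)
E
```

```text
expected bar [ 512.1 -150.2   35.8]
[211.13112973 269.65299632]
[560.99764646 328.40698021]
[65.78385331 63.28795334]
[689.98729087 468.62732588]
```

View pics/w7a.png

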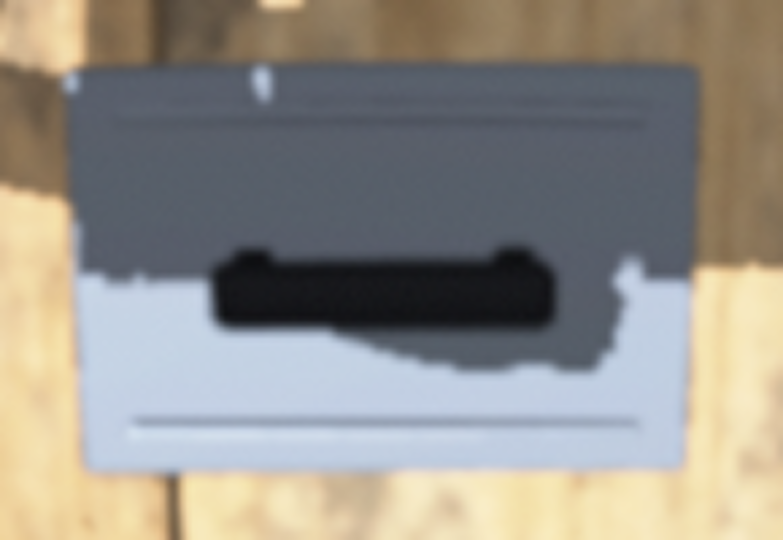

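Emit:
send_rows(
  targets=[
    [[0,0.1,0],[0,0,1.4],0.4],
    [[0,0.1,0],[0,0,2.8],0.4],
    [[0,0.1,-0.5],[0,0,4.2],0.4],
    [[0,0.1,-1],[0,0,5.6],0.4],
    [[0,0.1,-1.5],[0,0,7],0.4],
    [[0,0.1,-2],[0,0,8.4],0.4],
    [[0,0.1,-2.5],[0,0,9.8],0.4],
    [[0,0.1,-3],[0,0,11.2],0.4],
  ],
)

```text
clock: 11.6
ee_pos: [511.1, -151.0, 152.6]
orientation: [-0.623, -3.074, -0.005]
contact_force: [-0.4, -0.4, 0.1]
width: 56.0
```

Emit:
send_rows(
  targets=[
    [[0,0,0],[0,0,1.4],0.4],
    [[0,0,0],[0,0,2.8],0.4],
    [[0,0,0],[0,0,3.8],0.4],
    [[0,0,0],[0,0,3.8],0.4],
  ],
)

```text
clock: 12.0
ee_pos: [510.9, -152.2, 152.4]
orientation: [-0.004, -3.135, -0.007]
contact_force: [0.6, 0.3, 0.3]
width: 55.6
```

```bash
python3 - <<'E'
from h import *
from scipy.spatial.transform import Rotation as R
s=readout.get_state();print(s['ee_pos'],s['contact_force'],s['width'],np.round(s['joint_pos'],2))
print(R.from_rotvec(s['orientation']).as_matrix().round(3))
im=get_image('wrist'); save(im,'w8')
for p in ([471.5,-150,42],[551.5,-150,42.],[511.5,-150,42.]):print(proj(im,np.array(p),True))
E
```

```text
[ 510.91311774 -152.21066411  152.42374204] [0.60588097 0.33071527 0.287466  ] 55.59514855462193 [-0.34 -0.15  1.85  0.    1.45 -1.91]
[[-1.     0.003 -0.007]
 [ 0.002  1.     0.005]
 [ 0.007  0.005 -1.   ]]
(np.float64(318.5260762794599), np.float64(162.71456318120943))
(np.float64(318.4139582980681), np.float64(251.479362599716))
(np.float64(318.48533784292033), np.float64(209.0846749389399))
```

View pics/w8.png

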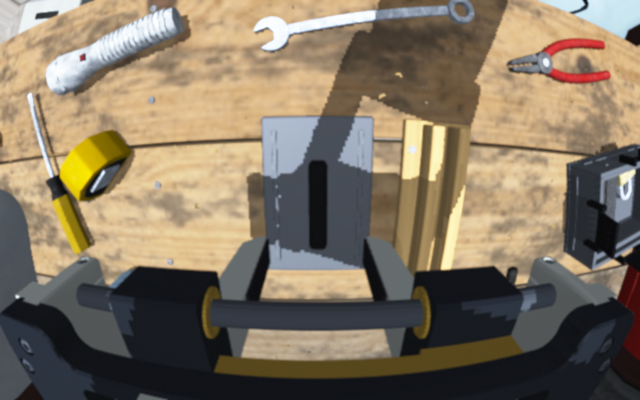

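Emit:
send_rows(
  targets=[
    [[0,0.05,-0.8],[0,0,0],0.4],
    [[0,0.05,-1.6],[0,0,0],0.4],
    [[0,0.05,-2.2],[0,0,0],0.4],
    [[0,0.05,-2.6],[0,0,0],0.4],
    [[0,0.05,-2.68],[0,0,0],0.4],
    [[0,0.05,-2.68],[0,0,0],0.4],
  ],
)

```text
clock: 12.65
ee_pos: [511.1, -150.4, 45.6]
orientation: [-0.012, -3.135, -0.007]
contact_force: [0.1, 0.3, -0.4]
width: 56.0
```

Emit:
send_rows(
  targets=[
    [[0,0,0],[0,0,0],1],
    [[0,0,0],[0,0,0],1],
    [[0,0,0],[0,0,0],1],
    [[0,0,0],[0,0,0],1],
  ],
  force=40,
)

```text
clock: 13.05
ee_pos: [511.3, -150.4, 46.1]
orientation: [-0.013, -3.136, -0.007]
contact_force: [0.2, -0.2, 0.3]
width: 28.4
```

Emit:
send_rows(
  targets=[
    [[0,0,0],[0,0,0],1],
    [[0,0,0],[0,0,0],1],
    [[0,0,0],[0,0,0],1],
    [[0,0,0],[0,0,0],1],
  ],
)

```text
clock: 13.45
ee_pos: [511.4, -150.4, 46.3]
orientation: [-0.012, -3.136, -0.007]
contact_force: [-1.2, 0.7, 4.2]
width: 15.8
```

Gripped at 15.8 mm. Lifting, and refining the bin pose from the earlier clear picture w1.

Emit:
send_rows(
  targets=[
    [[0,0,0.3],[0,0,0],1],
    [[0,0,0.8],[0,0,0],1],
    [[0,0,1.6],[0,0,0],1],
    [[0,0,2.6],[0,0,0],1],
    [[0,0,3.6],[0,0,0],1],
    [[0,0,4.6],[0,0,0],1],
    [[0,0,5.5],[0,0,0],1],
    [[0,0,5.5],[0,0,0],1],
  ],
)

```text
clock: 14.25
ee_pos: [512.3, -150.7, 272.4]
orientation: [0.012, 3.14, 0.003]
contact_force: [0.9, -0.6, -3.4]
width: 15.9
```

```bash
cat > binfit.py <<'E'
from h import *
import pickle; im=pickle.load(open('w1.pkl','rb'))
from scipy.optimize import least_squares
g=cv2.cvtColor(np.array(im['pixels']),cv2.COLOR_RGB2GRAY)
# hand points (crop coords) on outer top edges
pts={'L':[(110,155),(150,310),(180,430),(95,95)],'B':[(260,522),(300,513),(480,473),(530,462)],'R':[(460,75),(480,150),(522,310),(545,400)],'T':[(150,46),(120,51)]}
def corners(p,hx=62,hy=88,z=62):
    c,s=np.cos(p[2]),np.sin(p[2])
    return [np.array([p[0]+c*a-s*b,p[1]+s*a+c*b,z]) for a,b in((-hx,hy),(hx,hy),(hx,-hy),(-hx,-hy))]
def w2b(P,p):
    c,s=np.cos(p[2]),np.sin(p[2]); d=P[:2]-p[:2]; return c*d[0]+s*d[1],-s*d[0]+c*d[1]
W={k:[atz(*rayw(im,230+c/4.2,r/4.2),62) for c,r in v] for k,v in pts.items()}
def res(p):
    o=[]
    for k,v in W.items():
        for P in v:
            x,y=w2b(P,p); o.append({'L':x+62,'R':x-62,'B':y+88,'T':y-88}[k])
    return o
f=least_squares(res,[509,254,.239],loss='soft_l1'); p=f.x
print(p[:2],np.degrees(p[2])); print({k:0 for k in()},np.round(res(p),1))
i=np.array(im['pixels'])[:,:,::-1][0:150,220:390]; S=4.5; i=cv2.resize(i,None,fx=S,fy=S,interpolation=cv2.INTER_CUBIC)
for hx,hy,z,col in((62,88,62,(0,0,255)),(56,82,62,(0,255,0)),(62,88,0,(255,0,0))):
    q=np.array([proj(im,c,True) for c in corners(p,hx,hy,z)]); q=((q-[220,0]+.5)*S).round().astype(int); cv2.polylines(i,[q],True,col,1)
cv2.imwrite('pics/b1.png',i)
E
python3 binfit.py
```

```text
[508.35690763 256.21950379] 13.294028355897973
{} [ 1.8  2.6  2.8  1.6  0.9  0.7  0.3  0.4 -2.9 -2.8 -2.1 -1.4 -4.3 -3. ]
```

View pics/b1.png

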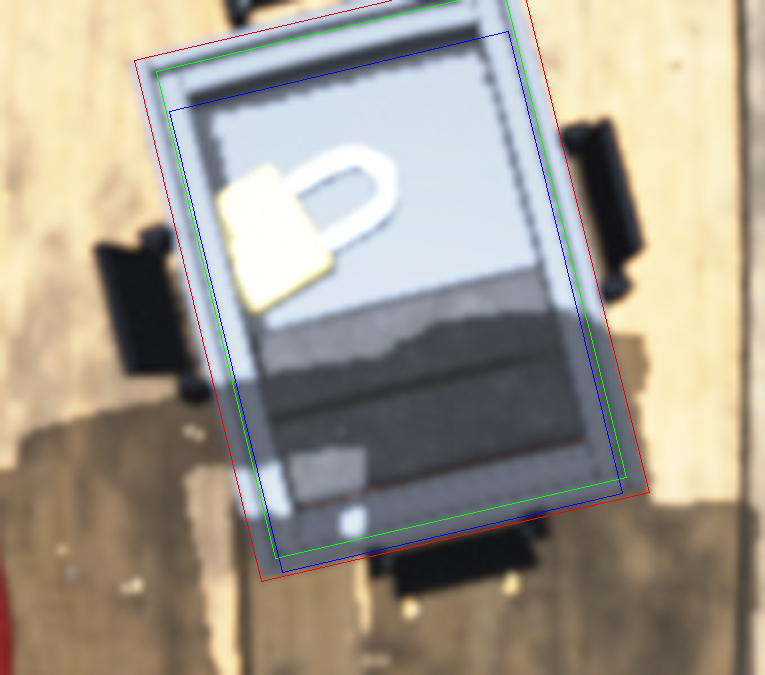

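```bash
cat >> binfit.py <<'E'
def res2(q):
    o=[]
    for k,v in W.items():
        for P in v:
            x,y=w2b(P,q); s=q[3]; o.append({'L':x+62*s,'R':x-62*s,'B':y+88*s,'T':y-88*s}[k])
    return o
f=least_squares(res2,[509,254,.239,1]); print('scaled',f.x,np.degrees(f.x[2]),np.round(res2(f.x),1))
p=f.x; im=get_image('scene'); im2=get_image('side')
for nm,m,(a,b,c,d),S in(('scene',im,(110,210,180,300),6),('side',im2,(130,220,270,370),6)):
    i=np.array(m['pixels'])[:,:,::-1][a:b,c:d]; i=cv2.resize(i,None,fx=S,fy=S,interpolation=cv2.INTER_CUBIC)
    for hx,hy,z,col in((62,88,62,(0,0,255)),(56,82,62,(0,255,0)),(62,88,0,(255,0,0))):
        q=np.array([proj(m,t) for t in corners(p,hx,hy,z)]); q=((q-[c,a]+.5)*S).round().astype(int); cv2.polylines(i,[q],True,col,1)
    cv2.imwrite(f'pics/b_{nm}.png',i)
E
python3 binfit.py
```

```text
[508.35690763 256.21950379] 13.294028355897973
{} [ 1.8  2.6  2.8  1.6  0.9  0.7  0.3  0.4 -2.9 -2.8 -2.1 -1.4 -4.3 -3. ]
scaled [5.08699441e+02 2.54605488e+02 2.34410390e-01 9.70983926e-01] 13.430726029071876 [ 0.2  0.8  0.9 -0.   0.1 -0.2 -0.7 -0.6 -1.  -0.9 -0.3  0.3  0.   1.3]
```

View pics/b_scene.png

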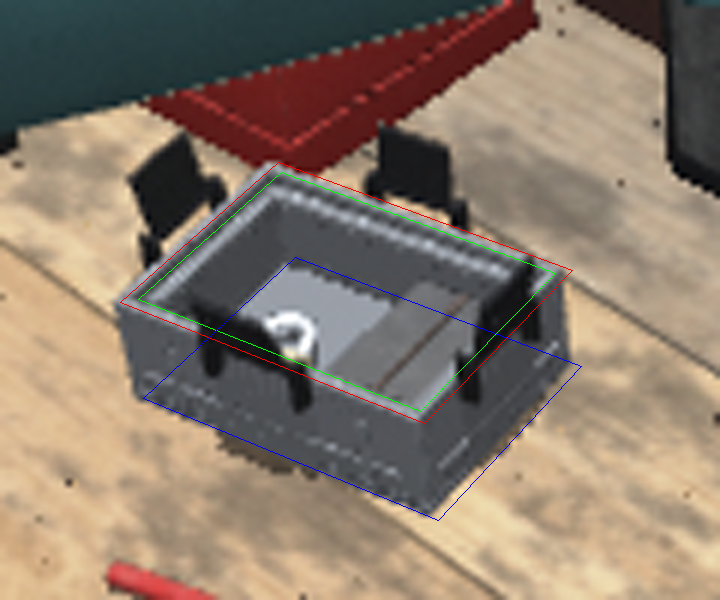

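View pics/b_side.png

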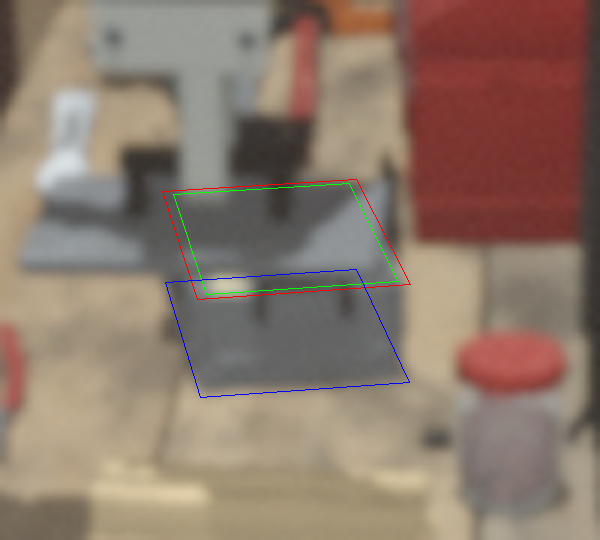

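Emit:
send_rows(
  targets=[
    [[0,0.6,0],[0,0,-0.8],1],
    [[0,1.4,0],[0,0,-1.8],1],
    [[0,2.4,0],[0,0,-3],1],
    [[0,3.4,0],[0,0,-4.2],1],
    [[0,4.4,0],[0,0,-5.4],1],
    [[0,5.4,0],[0,0,-6.6],1],
    [[0,6.4,0],[0,0,-7.8],1],
    [[0,7.2,0],[0,0,-9],1],
  ],
)

```text
clock: 15.15
ee_pos: [510.5, 139.6, 264.9]
orientation: [-1.442, -2.786, -0.007]
contact_force: [1.6, -0.3, -1.1]
width: 15.6
```

```bash
cat > go.py <<'E'
import sys
from h import *
from scipy.spatial.transform import Rotation as R
x,y,z,yaw=map(float,sys.argv[1:5])
s=readout.get_state();Rc=R.from_rotvec(s['orientation']); M=Rc.as_matrix()
a=np.radians(yaw); yj=np.array([np.cos(a),np.sin(a),0]);zz=np.array([0,0,-1.]);T=np.stack([np.cross(yj,zz),yj,zz],1)
best=R.from_matrix(T)*Rc.inv()
print('pos',s['ee_pos'].round(1),'shift',((np.array([x,y,z])-s['ee_pos'])/40).round(3),'turn',(np.degrees(best.as_rotvec())/6).round(2),'F',s['contact_force'].round(1),'w',round(s['width'],1),'t',s['clock'],'zaxis',M[:,2].round(3),'q',np.round(s['joint_pos'],2))
E
python3 go.py 508.5 254.6 200 13.4
```

```text
pos [510.5 139.6 264.9] shift [-0.049  2.876 -1.623] turn [-0.06 -0.01 -3.65] F [ 1.6 -0.3 -1.1] w 15.6 t 15.15 zaxis [-0.002  0.006 -1.   ] q [ 0.22 -0.21  1.72  0.01  1.63 -0.4 ]
```

Emit:
send_rows(
  targets=[
    [[0,0.8,-0.2],[0,0,-1.2],1],
    [[0,1.8,-0.4],[0,0,-2.4],1],
    [[-0.05,2.6,-0.6],[-0.06,0,-3.65],1],
    [[-0.05,2.88,-1],[-0.06,0,-3.65],1],
    [[-0.05,2.88,-1.6],[-0.06,0,-3.65],1],
    [[-0.05,2.88,-1.6],[-0.06,0,-3.65],1],
  ],
)

```text
clock: 15.75
ee_pos: [506.9, 254.0, 196.0]
orientation: [-1.942, -2.465, 0.01]
contact_force: [0.0, -0.0, -1.7]
width: 15.7
```

```bash
python3 go.py 508.5 254.6 115 13.4; python3 - <<'E'
from h import *
for n in('wrist','scene'): save(get_image(n),n[0]+'9')
i=cv2.imread('pics/s9.png'); cv2.imwrite('pics/s9.png',cv2.resize(i[90:230,170:330],None,fx=4.5,fy=4.2))
E
```

```text
pos [506.9 254.  196. ] shift [ 0.039  0.015 -2.026] turn [ 0.03 -0.07 -0.02] F [ 0.  -0.  -1.7] w 15.7 t 15.75 zaxis [-0.007 -0.003 -1.   ] q [ 0.42 -0.1   1.73  0.    1.51  0.18]
```

View pics/s9.png

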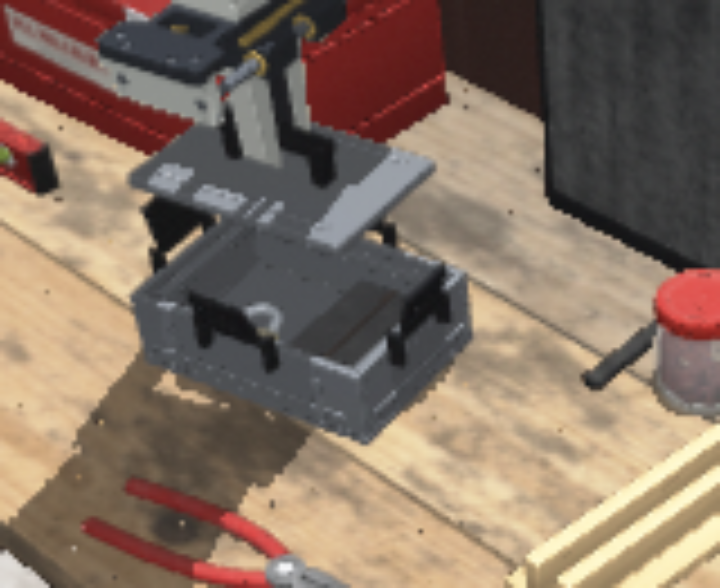

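View pics/w9.png

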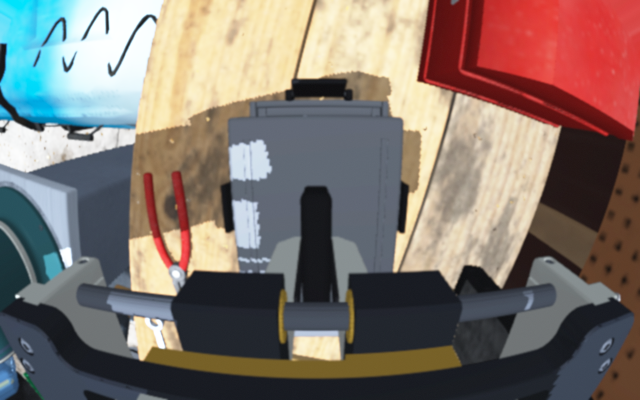

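```bash
python3 - <<'E'
from h import *
from scipy.spatial.transform import Rotation as R
im=get_image('wrist'); i=np.array(im['pixels'])[:,:,::-1].copy(); s=readout.get_state()
def box(p,hx,hy,z):
    c,q=np.cos(p[2]),np.sin(p[2]); return [np.array([p[0]+c*a-q*b,p[1]+q*a+c*b,z]) for a,b in((-hx,hy),(hx,hy),(hx,-hy),(-hx,-hy))]
i=cv2.resize(i[70:300,200:430],None,fx=3.2,fy=3.2,interpolation=cv2.INTER_CUBIC)
def dr(pts,col):
    q=np.array([proj(im,t,True) for t in pts]); q=((q-[200,70]+.5)*3.2).round().astype(int); cv2.polylines(i,[q],True,col,1)
p=[508.6,254.6,np.radians(13.4)]
dr(box(p,62,88,62),(0,0,255)); dr(box(p,56,82,62),(0,255,0))
t=s['ee_pos']; dr(box([t[0],t[1],p[2]],52,78,t[2]-36),(255,0,0))
cv2.imwrite('pics/w10.png',i)
E
```

```text
(no output)
```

View pics/w10.png

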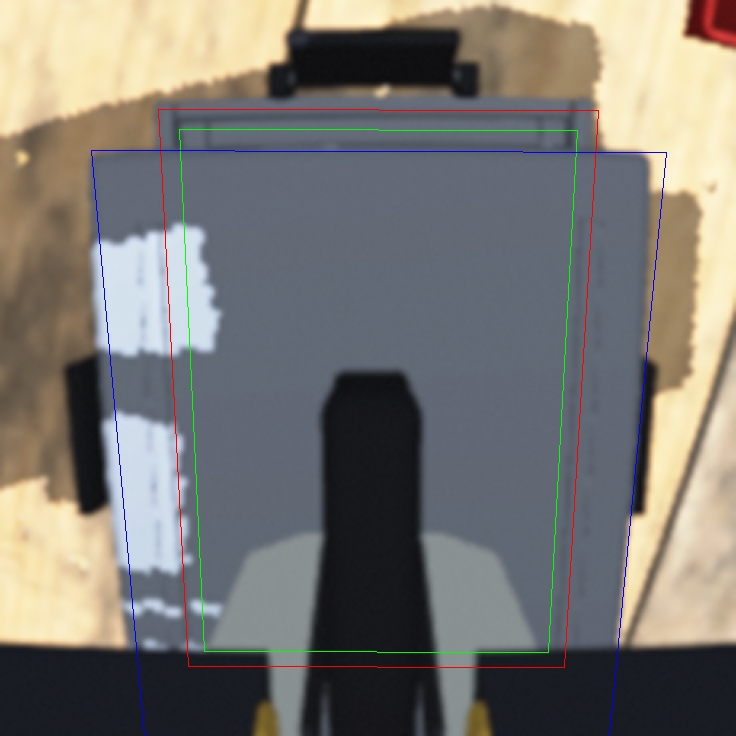

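Emit:
send_rows(
  targets=[
    [[0.04,0.06,-0.4],[0,-0.06,-0.1],1],
    [[0.04,0.06,-0.9],[0,-0.06,-0.1],1],
    [[0.04,0.06,-1.4],[0,-0.06,-0.1],1],
    [[0.04,0.06,-1.8],[0,-0.06,-0.1],1],
    [[0.04,0.06,-1.9],[0,-0.06,-0.1],1],
    [[0.04,0.06,-1.9],[0,-0.06,-0.1],1],
  ],
)

```text
clock: 16.5
ee_pos: [510.3, 256.4, 125.5]
orientation: [1.957, 2.452, 0.005]
contact_force: [-0.2, 0.7, -1.1]
width: 15.3
```

```bash
python3 go.py 508.5 256.5 100 13.4; python3 - <<'E'
from h import *
for n in('wrist','scene'): save(get_image(n),n[0]+'11')
i=cv2.imread('pics/s11.png'); cv2.imwrite('pics/s11.png',cv2.resize(i[90:230,170:330],None,fx=4.5,fy=4.2,interpolation=cv2.INTER_CUBIC))
i=cv2.imread('pics/w11.png'); cv2.imwrite('pics/w11.png',cv2.resize(i[50:300,180:460],None,fx=2.8,fy=2.4,interpolation=cv2.INTER_CUBIC))
E
```

```text
pos [510.3 256.4 125.5] shift [-0.045  0.003 -0.638] turn [-0.    0.05  0.1 ] F [-0.2  0.7 -1.1] w 15.3 t 16.5 zaxis [ 0.005 -0.    -1.   ] q [ 0.42 -0.06  1.81 -0.    1.38  0.2 ]
```

View pics/s11.png

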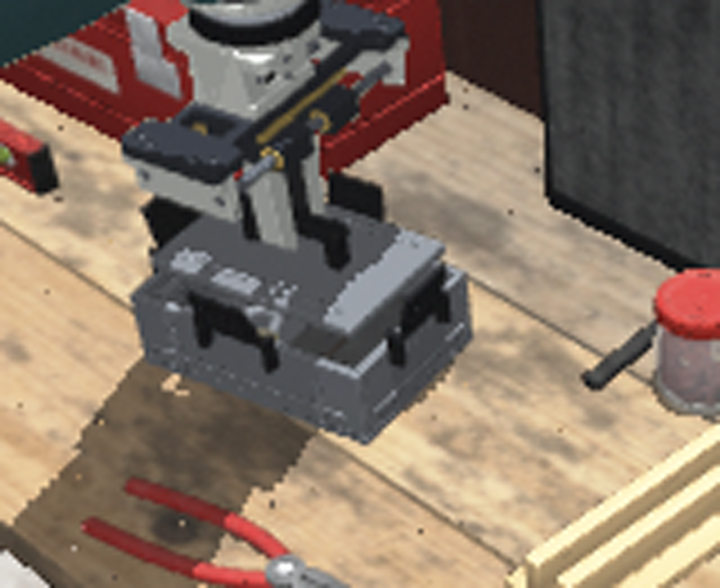

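View pics/w11.png

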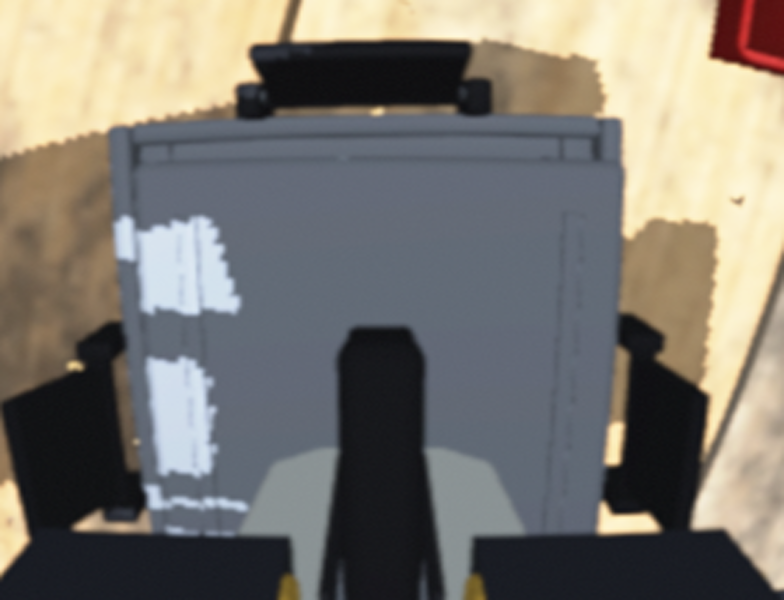

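Emit:
send_rows(
  targets=[
    [[-0.056,-0.01,-0.1],[0,0.05,0.1],1],
    [[-0.056,-0.01,-0.25],[0,0.05,0.1],1],
    [[-0.056,-0.01,-0.4],[0,0.05,0.1],1],
    [[-0.056,-0.01,-0.5],[0,0.05,0.1],1],
    [[-0.056,-0.01,-0.55],[0,0.05,0.1],1],
    [[-0.056,-0.01,-0.55],[0,0.05,0.1],1],
  ],
)

```text
clock: 17.2
ee_pos: [508.3, 256.2, 104.0]
orientation: [1.947, 2.465, 0.001]
contact_force: [-1.2, 0.2, -2.3]
width: 15.9
```

```bash
python3 go.py 508.0 256 98 13.4; python3 - <<'E'
from h import *
for n in('wrist',): save(get_image(n),n[0]+'12')
i=cv2.imread('pics/w12.png'); cv2.imwrite('pics/w12.png',cv2.resize(i[50:300,180:460],None,fx=2.8,fy=2.4,interpolation=cv2.INTER_CUBIC))
E
```

```text
pos [508.3 256.2 104. ] shift [-0.007 -0.005 -0.151] turn [-0.    0.01 -0.  ] F [-1.2  0.2 -2.3] w 15.9 t 17.2 zaxis [ 0.001  0.    -1.   ] q [ 0.42 -0.04  1.83  0.    1.35  0.19]
```

View pics/w12.png

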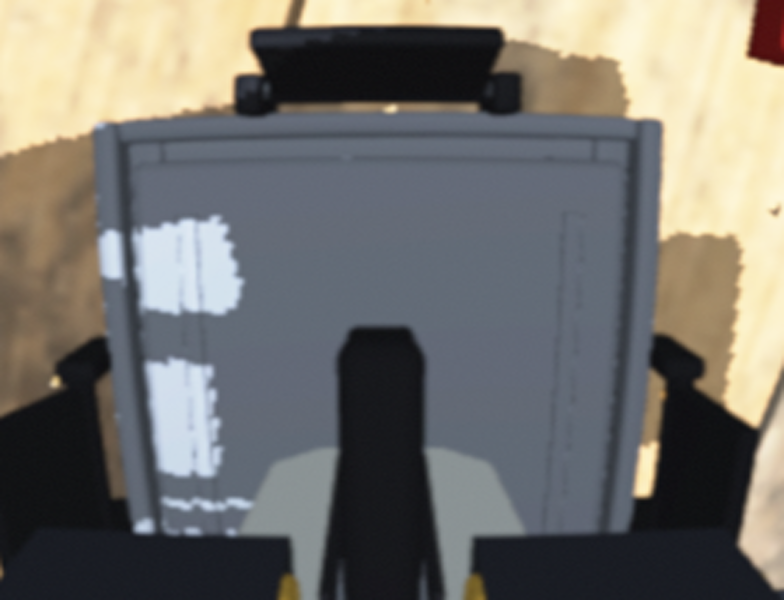

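The lid is centred inside the mouth, with about equal gaps left and right. Lowering to contact.

Emit:
send_rows(
  targets=[
    [[0,0,-0.05],[0,0,0],1],
    [[0,0,-0.1],[0,0,0],1],
    [[0,0,-0.13],[0,0,0],1],
    [[0,0,-0.13],[0,0,0],1],
  ],
)

```text
clock: 17.65
ee_pos: [508.6, 256.3, 100.3]
orientation: [1.946, 2.465, 0.003]
contact_force: [-5.2, -2.5, 9.1]
width: 15.7
```

Emit:
send_rows(
  targets=[
    [[0,0,-0.04],[0,0,0],1],
    [[0,0,-0.04],[0,0,0],1],
  ],
)

```text
clock: 17.85
ee_pos: [508.8, 256.5, 100.3]
orientation: [1.946, 2.465, 0.004]
contact_force: [-8.0, -3.7, 14.3]
width: 15.5
```

Emit:
send_rows(
  targets=[
    [[0,0,0],[0,0,0],0.8],
    [[0,0,0],[0,0,0],0.7],
    [[0,0,0],[0,0,0],0.6],
    [[0,0,0.3],[0,0,0],0.6],
    [[0,0,1],[0,0,0],0.6],
    [[0,0,2],[0,0,0],0.6],
    [[0,0,3],[0,0,0],0.6],
    [[0,0,4],[0,0,0],0.8],
  ],
)

```text
clock: 18.65
ee_pos: [508.5, 256.3, 262.8]
orientation: [1.946, 2.464, 0.005]
contact_force: [0.7, -0.2, 0.1]
width: 33.3
```

```bash
python3 go.py 508.0 226 280 13.4; python3 - <<'E'
from h import *
import pickle
for n in('wrist','scene'): 
    m=get_image(n); save(m,n[0]+'13'); pickle.dump(m,open(n[0]+'13.pkl','wb'))
i=cv2.imread('pics/s13.png'); cv2.imwrite('pics/s13.png',cv2.resize(i[90:230,170:330],None,fx=4.5,fy=4.2,interpolation=cv2.INTER_CUBIC))
E
```

```text
pos [508.5 256.3 262.8] shift [-0.013 -0.758  0.43 ] turn [-0.01  0.03 -0.  ] F [ 0.7 -0.2  0.1] w 33.3 t 18.65 zaxis [ 0.003  0.001 -1.   ] q [ 0.42 -0.12  1.65  0.    1.61  0.19]
```

View pics/s13.png

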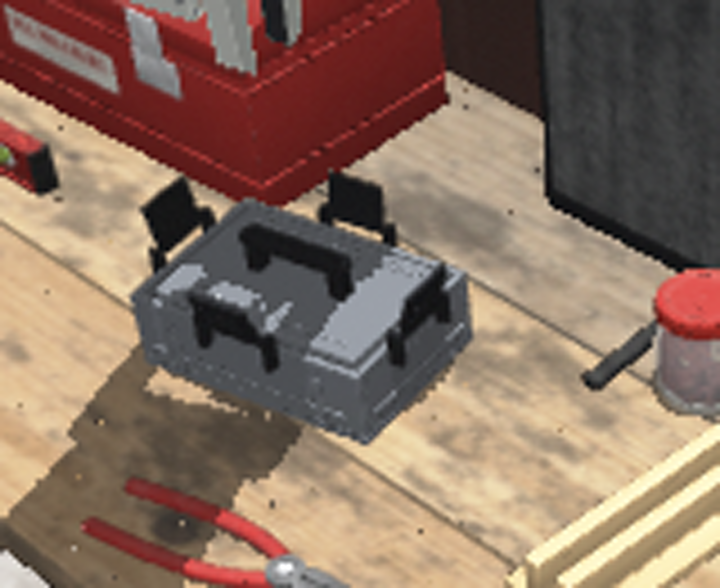

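View pics/w13.png

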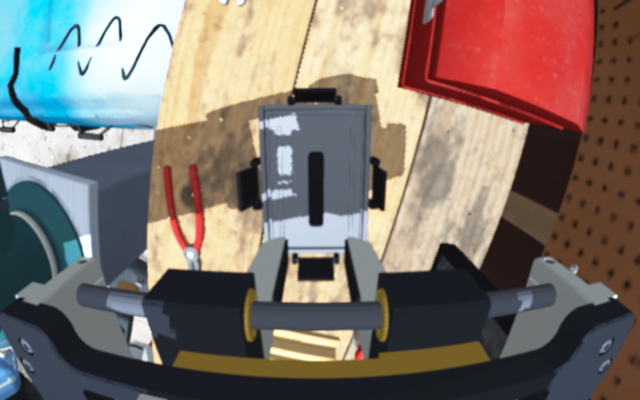

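```bash
python3 - <<'E'
from h import *
import pickle; w=pickle.load(open('w13.pkl','rb')); s=pickle.load(open('s13.pkl','rb'))
print('bar',[np.round(atz(*rayw(w,u,v),96),1) for u,v in((316,152),(316,226),(309,190),(323,190))])
for n,u,v,z in(('tb L',404,85,0),('tb mid',580,133,0),('tb R',405,10,100),('mon',447,247,0),('mon',447,247,100)):
    print(n,np.round(atz(*rayw(w,u,v),z)))
sc=lambda c,r:(170+c/4.5,90+r/4.2)
for n,c,r in(('tb corner',275,203),('tb right',445,105),('mon bottom',552,197),('mon2',720,270)): print(n,np.round(atz(*ray(s,*sc(c,r)),0)))
# lid top corners from wrist at z=64, outer bin corners z=62
for n,u,v,z in(('binTL',259,106,62),('binTR',367,106,62),('L mid',259,190,62),('R mid',371,190,62)): print(n,np.round(atz(*rayw(w,u,v),z),1))
# model overlay
i=np.array(w['pixels'])[:,:,::-1]; i=cv2.resize(i[75:295,215:420],None,fx=3.4,fy=3.4,interpolation=cv2.INTER_CUBIC)
p=[508.4,256.3,np.radians(13.4)]
def B(a,b,z):
    c,q=np.cos(p[2]),np.sin(p[2]); return np.array([p[0]+c*a-q*b,p[1]+q*a+c*b,z])
for hx,hy,z,col in((62,88,62,(0,0,255)),(52,78,64,(0,255,0)),(8,40,96,(255,255,0))):
    q=np.array([proj(w,B(a,b,z),True) for a,b in((-hx,-hy),(hx,-hy),(hx,hy),(-hx,hy))]); cv2.polylines(i,[((q-[215,75]+.5)*3.4).round().astype(int)],True,col,1)
cv2.imwrite('pics/w14.png',i)
E
```

```text
bar [array([499.5, 294.8,  96. ]), array([517.8, 218.2,  96. ]), array([501.6, 255. ,  96. ]), array([515.6, 258.3,  96. ])]
tb L [594. 400.   0.]
tb mid [933. 443.   0.]
tb R [551. 461. 100.]
mon [731. 193.   0.]
mon [671. 228. 100.]
tb corner [600. 404.   0.]
tb right [770. 408.   0.]
mon bottom [738. 262.   0.]
mon2 [754. 115.   0.]
binTL [427.5 326.9  62. ]
binTR [542.9 354.3  62. ]
L mid [446.8 233.1  62. ]
R mid [572.5 263.1  62. ]
```

View pics/w14.png

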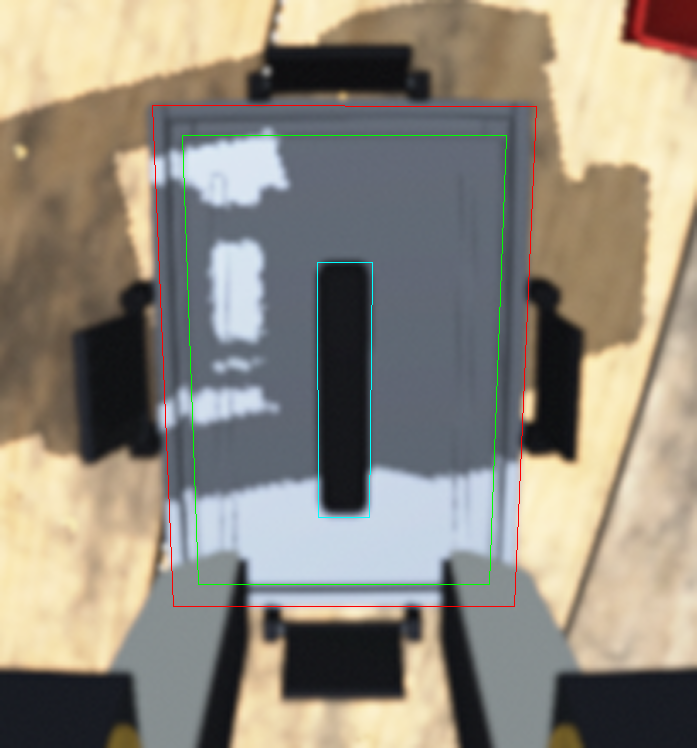

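The lid is fully seated and the model overlay matches, with the bin at about (508, 256) and yaw 13.4°. Now the near flap, with the jaws shut: go outside it, sweep inwards, then press down.

Emit:
send_rows(
  targets=[
    [[-1.2,-0.3,0],[0,0,0],1],
    [[-2.4,-0.58,0],[0,0,0],1],
    [[-2.7,-0.64,-0.8],[0,0,0],1],
    [[-2.7,-0.64,-1.8],[0,0,0],1],
    [[-2.7,-0.64,-2.8],[0,0,0],1],
    [[-2.7,-0.64,-3.6],[0,0,0],1],
    [[-2.7,-0.64,-3.82],[0,0,0],1],
    [[-2.7,-0.64,-3.82],[0,0,0],1],
  ],
)

```text
clock: 19.55
ee_pos: [401.6, 231.2, 114.1]
orientation: [1.944, 2.462, 0.013]
contact_force: [0.3, 0.1, 0.9]
width: 0.4
```

```bash
cat > fl.py <<'E'
import sys; sys.argv=sys.argv
from h import *
# target in bin frame a,b,tipz ; optional yaw
a,b,tz=map(float,sys.argv[1:4]); yaw=float(sys.argv[4]) if len(sys.argv)>4 else 13.4
c,q=np.cos(np.radians(13.4)),np.sin(np.radians(13.4))
import subprocess
subprocess.run(['python3','go.py',*map(str,(507.8+c*a-q*b,256.3+q*a+c*b,tz+25,yaw))])
E
python3 fl.py -48 0 85; python3 - <<'E'
from h import *
for n in('wrist','scene'): save(get_image(n),n[0]+'15')
i=cv2.imread('pics/s15.png'); cv2.imwrite('pics/s15.png',cv2.resize(i[90:230,170:330],None,fx=4.5,fy=4.2,interpolation=cv2.INTER_CUBIC))
E
```

```text
pos [401.6 231.2 114.1] shift [ 1.488  0.35  -0.102] turn [-0.04  0.08 -0.  ] F [0.3 0.1 0.9] w 0.4 t 19.55 zaxis [ 0.009  0.004 -1.   ] q [ 0.47 -0.3   2.04 -0.    1.39  0.23]
```

View pics/s15.png

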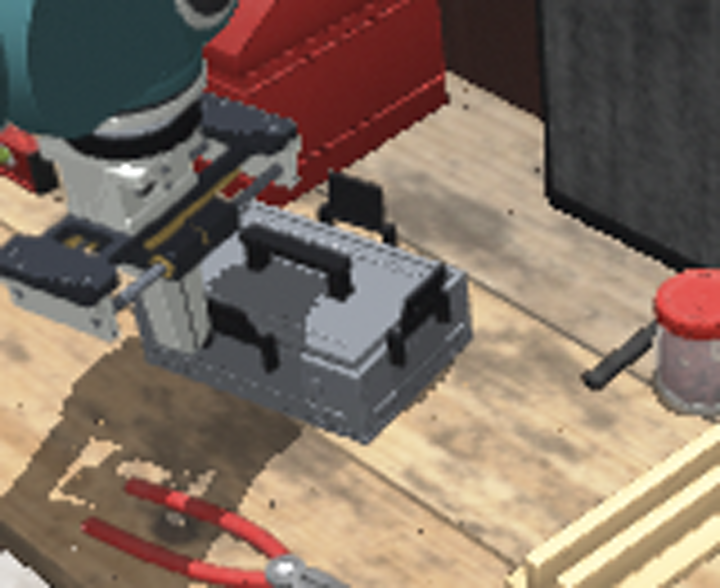

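View pics/w15.png

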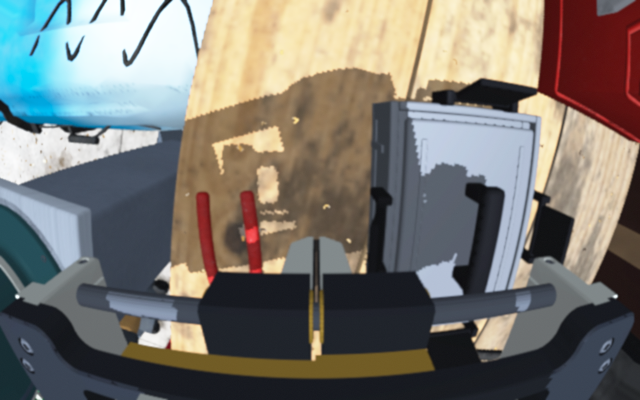

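Emit:
send_rows(
  targets=[
    [[0.3,0.07,-0.1],[0,0,0],1],
    [[0.55,0.13,-0.1],[0,0,0],1],
    [[0.8,0.19,-0.1],[0,0,0],1],
    [[1.05,0.25,-0.1],[0,0,0],1],
    [[1.3,0.3,-0.1],[0,0,0],1],
    [[1.5,0.35,-0.1],[0,0,0],1],
    [[1.5,0.35,-0.1],[0,0,0],1],
  ],
)

```text
clock: 20.35
ee_pos: [463.4, 245.8, 112.1]
orientation: [1.944, 2.461, 0.018]
contact_force: [0.6, 0.5, 0.1]
width: 0.6
```

```bash
python3 fl.py -47 0 72; python3 - <<'E'
from h import *
for n in('wrist','scene'): save(get_image(n),n[0]+'16')
i=cv2.imread('pics/s16.png'); cv2.imwrite('pics/s16.png',cv2.resize(i[90:230,170:330],None,fx=4.5,fy=4.2,interpolation=cv2.INTER_CUBIC))
E
```

```text
pos [463.4 245.8 112.1] shift [-0.032 -0.01  -0.378] turn [-0.05  0.11  0.  ] F [0.6 0.5 0.1] w 0.6 t 20.35 zaxis [ 0.011  0.005 -1.   ] q [ 0.44 -0.16  1.93 -0.    1.36  0.21]
```

View pics/s16.png

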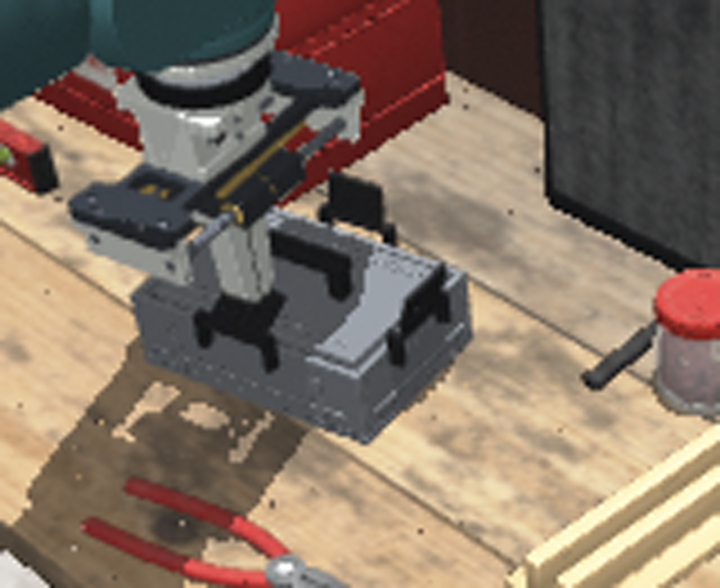

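View pics/w16.png

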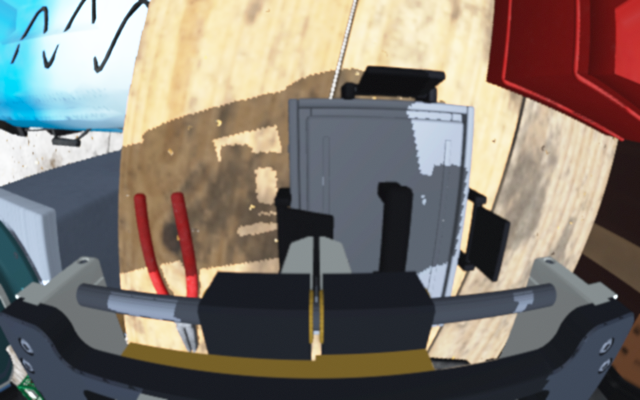

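Emit:
send_rows(
  targets=[
    [[-0.03,0,-0.15],[0,0,0],1],
    [[-0.03,0,-0.3],[0,0,0],1],
    [[-0.03,0,-0.38],[0,0,0],1],
    [[-0.03,0,-0.43],[0,0,0],1],
    [[-0.03,0,-0.43],[0,0,0],1],
  ],
)

```text
clock: 20.95
ee_pos: [461.1, 245.6, 95.6]
orientation: [1.944, 2.461, 0.017]
contact_force: [-6.8, -3.1, 12.9]
width: 0.9
```

Emit:
send_rows(
  targets=[
    [[0,0,0.8],[0,0,0],1],
    [[0,0,1.9],[0,0,0],1],
    [[0.6,-0.9,2.1],[0,0,0],1],
    [[1.2,-1.8,2.1],[0,0,0],1],
    [[1.88,-2.75,2.1],[0,0,0],1],
    [[1.88,-2.75,1.6],[0,0,0],1],
    [[1.88,-2.75,0.6],[-0.05,0.1,0],1],
    [[1.88,-2.75,0.36],[-0.05,0.1,0],1],
  ],
)

```text
clock: 21.75
ee_pos: [534.7, 134.9, 105.9]
orientation: [-1.946, -2.463, 0.006]
contact_force: [-0.8, 0.3, -0.9]
width: 0.1
```

```bash
python3 fl.py 0 -72 85; python3 - <<'E'
from h import *
for n in('wrist','scene'): save(get_image(n),n[0]+'17')
i=cv2.imread('pics/s17.png'); cv2.imwrite('pics/s17.png',cv2.resize(i[90:230,170:330],None,fx=4.5,fy=4.2,interpolation=cv2.INTER_CUBIC))
E
```

```text
pos [534.7 134.9 105.9] shift [-0.256  1.283  0.103] turn [ 0.01 -0.05  0.  ] F [-0.8  0.3 -0.9] w 0.1 t 21.75 zaxis [-0.005 -0.001 -1.   ] q [ 0.2  -0.08  1.87 -0.    1.36 -0.03]
```

View pics/s17.png

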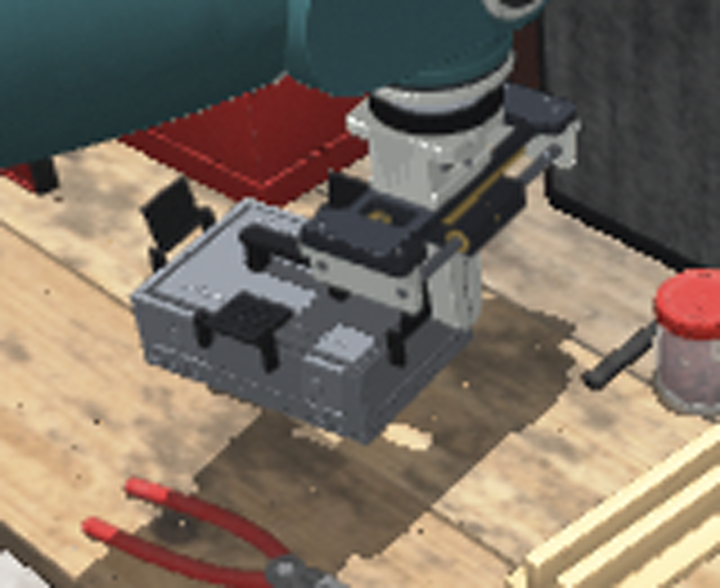

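View pics/w17.png

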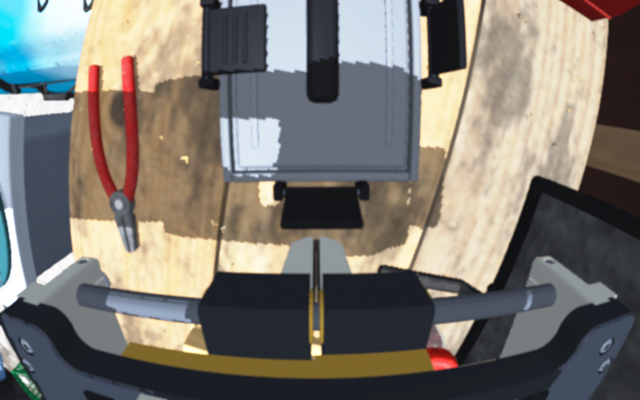

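Emit:
send_rows(
  targets=[
    [[-0.05,0.3,0.1],[0,0,0],1],
    [[-0.1,0.55,0.1],[0,0,0],1],
    [[-0.15,0.8,0.1],[0,0,0],1],
    [[-0.2,1.05,0.1],[0,0,0],1],
    [[-0.26,1.28,0.1],[0,0,0],1],
    [[-0.28,1.4,0.05],[0,0,0],1],
    [[-0.28,1.4,0],[0,0,0],1],
  ],
)

```text
clock: 22.55
ee_pos: [524.1, 192.4, 108.5]
orientation: [-1.945, -2.465, 0.003]
contact_force: [0.1, -0.5, 0.9]
width: 0.4
```

```bash
python3 fl.py 0 -68 70.5
```

```text
pos [524.1 192.4 108.5] shift [-0.013 -0.056 -0.326] turn [ 0.   -0.02 -0.01] F [ 0.1 -0.5  0.9] w 0.4 t 22.55 zaxis [-0.002 -0.    -1.   ] q [ 0.31 -0.07  1.85  0.    1.36  0.07]
```

Emit:
send_rows(
  targets=[
    [[-0.01,-0.03,-0.15],[0,0,0],1],
    [[-0.01,-0.03,-0.25],[0,0,0],1],
    [[-0.01,-0.03,-0.33],[0,0,0],1],
    [[-0.01,-0.03,-0.37],[0,0,0],1],
    [[-0.01,-0.03,-0.37],[0,0,0],1],
  ],
)

```text
clock: 23.05
ee_pos: [523.7, 190.9, 95.3]
orientation: [-1.945, -2.465, 0.003]
contact_force: [-11.7, -2.4, 22.0]
width: 0.5
```

Emit:
send_rows(
  targets=[
    [[0,0,0.8],[0,0,0],1],
    [[0,0,1.9],[0,0,0],1],
    [[0.7,0.7,2.25],[0,0,0],1],
    [[1.5,1.5,2.25],[0,0,0],1],
    [[2.23,2.26,2.25],[0,0,0],1],
    [[2.23,2.26,1.8],[0,0,0],1],
    [[2.23,2.26,0.8],[0,0,0],1],
    [[2.23,2.26,0.4],[0,0,0],1],
  ],
)

```text
clock: 23.85
ee_pos: [611.5, 280.3, 106.8]
orientation: [-1.944, -2.463, 0.01]
contact_force: [-0.3, -0.4, -0.4]
width: 0.2
```

```bash
python3 fl.py 48 0 85; python3 - <<'E'
from h import *
for n in('wrist','scene'): save(get_image(n),n[0]+'18')
i=cv2.imread('pics/s18.png'); cv2.imwrite('pics/s18.png',cv2.resize(i[90:230,170:330],None,fx=4.5,fy=4.2,interpolation=cv2.INTER_CUBIC))
E
```

```text
pos [611.5 280.3 106.8] shift [-1.425 -0.323  0.081] turn [ 0.02 -0.07 -0.01] F [-0.3 -0.4 -0.4] w 0.2 t 23.85 zaxis [-0.007 -0.002 -1.   ] q [0.39 0.18 1.59 0.   1.37 0.16]
```

View pics/s18.png

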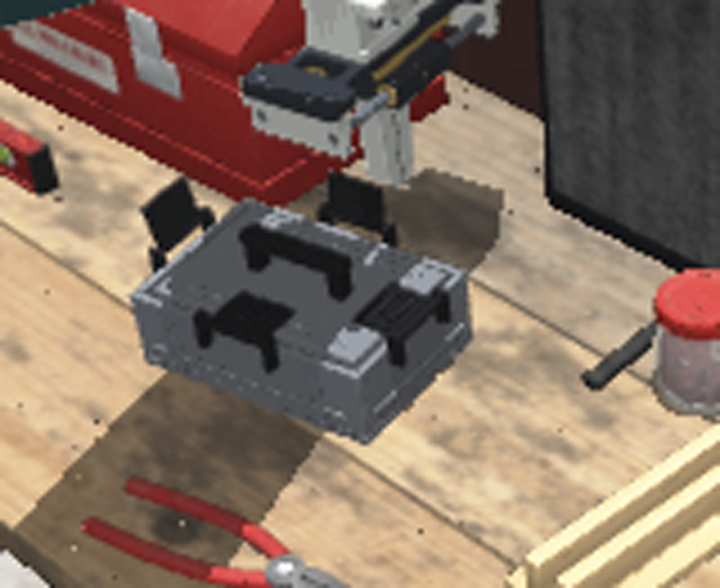

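View pics/w18.png

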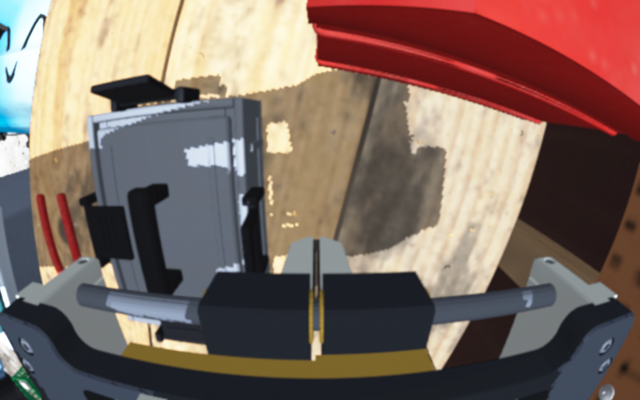

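Near and right are folded. The fingertips are now outside the far flap. Sweeping in.

Emit:
send_rows(
  targets=[
    [[-0.3,-0.07,0.08],[0,0,0],1],
    [[-0.55,-0.13,0.08],[0,0,0],1],
    [[-0.8,-0.18,0.08],[0,0,0],1],
    [[-1.05,-0.24,0.08],[0,0,0],1],
    [[-1.3,-0.3,0.08],[0,0,0],1],
    [[-1.42,-0.32,0.08],[0,0,0],1],
    [[-1.42,-0.32,0],[0,0,0],1],
  ],
)

```text
clock: 24.65
ee_pos: [554.4, 267.5, 108.9]
orientation: [-1.944, -2.463, 0.008]
contact_force: [0.3, 0.1, 0.9]
width: 0.8
```

```bash
python3 fl.py 47 0 70.5
```

```text
pos [554.4 267.5 108.9] shift [-0.022 -0.009 -0.335] turn [ 0.02 -0.06 -0.01] F [0.3 0.1 0.9] w 0.8 t 24.65 zaxis [-0.006 -0.002 -1.   ] q [0.41 0.06 1.72 0.   1.36 0.17]
```

Emit:
send_rows(
  targets=[
    [[-0.02,0,-0.15],[0,0,0],1],
    [[-0.02,0,-0.25],[0,0,0],1],
    [[-0.02,0,-0.33],[0,0,0],1],
    [[-0.02,0,-0.37],[0,0,0],1],
    [[-0.02,0,-0.37],[0,0,0],1],
  ],
)

```text
clock: 25.15
ee_pos: [553.6, 267.6, 95.5]
orientation: [-1.944, -2.463, 0.009]
contact_force: [-10.5, -3.6, 19.7]
width: 0.5
```

Emit:
send_rows(
  targets=[
    [[0,0,0.8],[0,0,0],1],
    [[0,0,1.9],[0,0,0],1],
    [[-0.6,0.9,2.6],[0,0,0],1],
    [[-1.2,1.8,2.6],[0,0,0],1],
    [[-1.87,2.73,2.6],[0,0,0],1],
    [[-1.87,2.73,2.6],[0,0,0],1],
  ],
)

```text
clock: 25.75
ee_pos: [476.4, 380.1, 199.2]
orientation: [-1.939, -2.466, 0.009]
contact_force: [0.4, 0.1, -0.6]
width: 0.2
```

```bash
python3 fl.py 0 124 85; python3 - <<'E'
from h import *
import pickle; s=pickle.load(open('s13.pkl','rb'))
for u,v in((150,95),(180,112),(231,138)): print(np.round(atz(*ray(s,u,v),0)))
for n in('wrist','scene'): save(get_image(n),n[0]+'19')
E
```

```text
pos [476.4 380.1 199.2] shift [ 0.067 -0.08  -2.23 ] turn [ 0.01 -0.07 -0.04] F [ 0.4  0.1 -0.6] w 0.2 t 25.75 zaxis [-0.007 -0.001 -1.   ] q [ 0.63 -0.01  1.64  0.    1.51  0.39]
[567. 816.   0.]
[576. 648.   0.]
[600. 405.   0.]
```

View pics/w19.png

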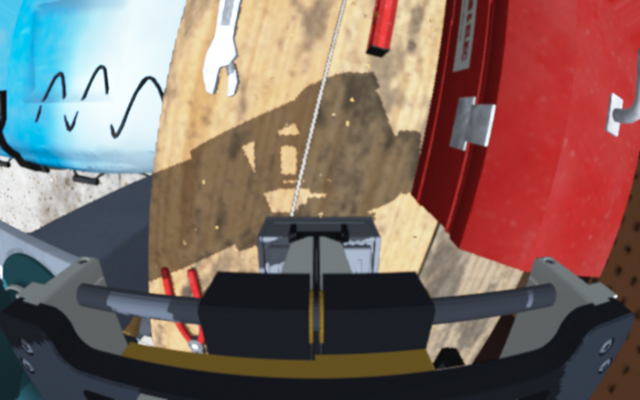

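View pics/s19.png

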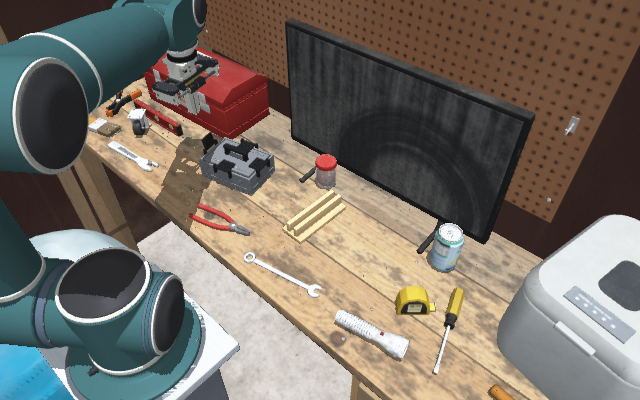

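Emit:
send_rows(
  targets=[
    [[0.06,-0.05,-0.5],[0,0,0],1],
    [[0.06,-0.05,-1.2],[0,-0.07,0],1],
    [[0.06,-0.05,-1.8],[0,-0.07,0],1],
    [[0.06,-0.05,-2.2],[0,-0.07,0],1],
    [[0.06,-0.05,-2.2],[0,-0.07,0],1],
  ],
)

```text
clock: 26.35
ee_pos: [480.7, 374.1, 108.5]
orientation: [1.945, 2.466, -0.008]
contact_force: [-0.0, -0.1, 0.1]
width: 0.6
```

```bash
python3 fl.py 0 69 84; python3 - <<'E'
from h import *
for n in('scene',): save(get_image(n),n[0]+'20')
i=cv2.imread('pics/s20.png'); cv2.imwrite('pics/s20.png',cv2.resize(i[90:230,170:330],None,fx=4.5,fy=4.2,interpolation=cv2.INTER_CUBIC))
E
```

```text
pos [480.7 374.1 108.5] shift [ 0.277 -1.267  0.012] turn [ 0.04 -0.02 -0.01] F [-0.  -0.1  0.1] w 0.6 t 26.35 zaxis [-0.002 -0.005 -1.   ] q [ 0.62  0.05  1.74 -0.    1.36  0.39]
```

View pics/s20.png

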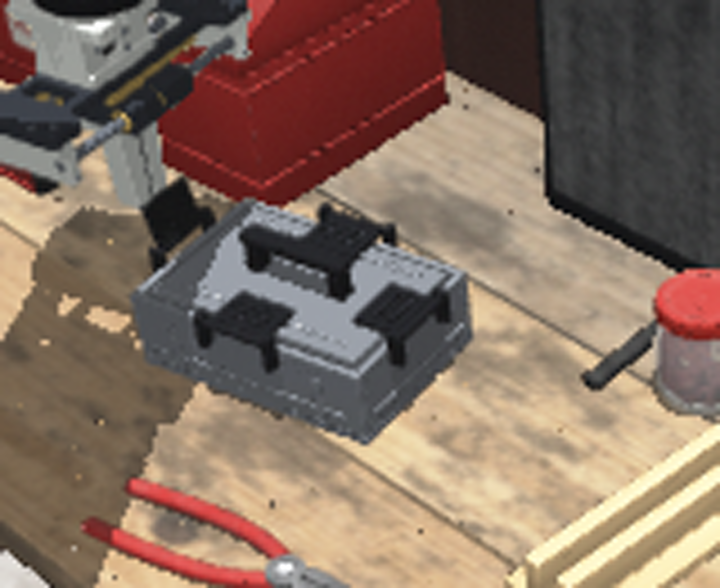

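Three are folded, and the finger is behind the left flap. Sweeping in.

Emit:
send_rows(
  targets=[
    [[0.06,-0.28,0.02],[0,0,0],1],
    [[0.12,-0.54,0.02],[0,0,0],1],
    [[0.18,-0.8,0.02],[0,0,0],1],
    [[0.23,-1.05,0.02],[0,0,0],1],
    [[0.28,-1.28,0.02],[0,0,0],1],
    [[0.28,-1.28,-0.02],[0,0,0],1],
    [[0.28,-1.28,-0.1],[0,0,0],1],
  ],
)

```text
clock: 27.1
ee_pos: [492.6, 323.3, 106.6]
orientation: [1.945, 2.465, -0.004]
contact_force: [0.9, -0.5, 1.5]
width: 0.3
```

```bash
python3 fl.py 0 68 70.5
```

```text
pos [492.6 323.3 106.6] shift [-0.014 -0.021 -0.277] turn [ 0.03 -0.   -0.01] F [ 0.9 -0.5  1.5] w 0.3 t 27.1 zaxis [-0.    -0.003 -1.   ] q [ 0.54  0.    1.79 -0.    1.36  0.3 ]
```

Emit:
send_rows(
  targets=[
    [[0,0,-0.12],[0,0,0],1],
    [[0,0,-0.2],[0,0,0],1],
    [[0,0,-0.28],[0,0,0],1],
    [[0,0,-0.31],[0,0,0],1],
    [[0,0,-0.31],[0,0,0],1],
  ],
)

```text
clock: 27.6
ee_pos: [492.6, 323.5, 95.4]
orientation: [1.944, 2.465, -0.004]
contact_force: [-6.9, -5.0, 17.0]
width: 0.7
```

Emit:
send_rows(
  targets=[
    [[0,0,0.8],[0,0,0],1],
    [[0,0,1.8],[0,0,0],1],
    [[0,-0.8,2.8],[0,0,0],1],
    [[0,-1.6,3.8],[0,0,0],1],
    [[0,-2.6,4.5],[0,0,0],1],
    [[0,-3.4,4.5],[0,0,0],1],
    [[0,-3.4,4.5],[0,0,0],1],
  ],
)

```text
clock: 28.3
ee_pos: [492.8, 185.0, 276.6]
orientation: [1.946, 2.462, -0.002]
contact_force: [-0.1, 0.4, 0.1]
width: 0.1
```

```bash
python3 - <<'E'
from h import *
s=readout.get_state(); print(s['clock'],s['ee_pos'],s['contact_force'])
im=get_image('wrist'); save(im,'w21'); sc=get_image('scene'); save(sc,'s21'); sd=get_image('side'); save(sd,'d21')
c,q=np.cos(np.radians(13.4)),np.sin(np.radians(13.4))
B=lambda a,b,z:np.array([507.8+c*a-q*b,256.3+q*a+c*b,z])
for n,p in dict(tip_near=B(-31,0,68),tip_far=B(31,0,68),tip_right=B(0,-57,68),tip_left=B(0,57,68)).items():
    for nm,m,w in(('wrist',im,True),('scene',sc,False)):
        r=mark_of(n,m); print(n,nm,'exp',np.round(proj(m,p,w)) if w else np.round(proj(m,p)),[(np.round(np.array(x['xy'])*[640,400]),round(x['confidence'],2)) for x in r[:2]])
i=cv2.imread('pics/s21.png'); cv2.imwrite('pics/s21c.png',cv2.resize(i[90:230,170:330],None,fx=4.5,fy=4.2,interpolation=cv2.INTER_CUBIC))
i=cv2.imread('pics/w21.png'); cv2.imwrite('pics/w21c.png',cv2.resize(i[0:250,200:450],None,fx=2.4,fy=2.4,interpolation=cv2.INTER_CUBIC))
E
```

```text
28.3 [492.80268022 185.01394779 276.62393286] [-0.08469907  0.42308991  0.1154502 ]
tip_near wrist exp [316. 123.] [(array([318., 124.]), 0.7)]
tip_near scene exp [230. 162.] [(array([229., 164.]), 0.51)]
tip_far wrist exp [371. 124.] [(array([370., 122.]), 0.66)]
tip_far scene exp [243. 149.] [(array([244., 148.]), 0.57)]
tip_right wrist exp [343. 173.] [(array([342., 173.]), 0.86), (array([318., 123.]), 0.32)]
tip_right scene exp [253. 162.] [(array([252., 160.]), 0.64)]
tip_left wrist exp [344.  74.] [(array([343.,  72.]), 0.89)]
tip_left scene exp [221. 149.] [(array([220., 150.]), 0.65)]
```

View pics/s21c.png

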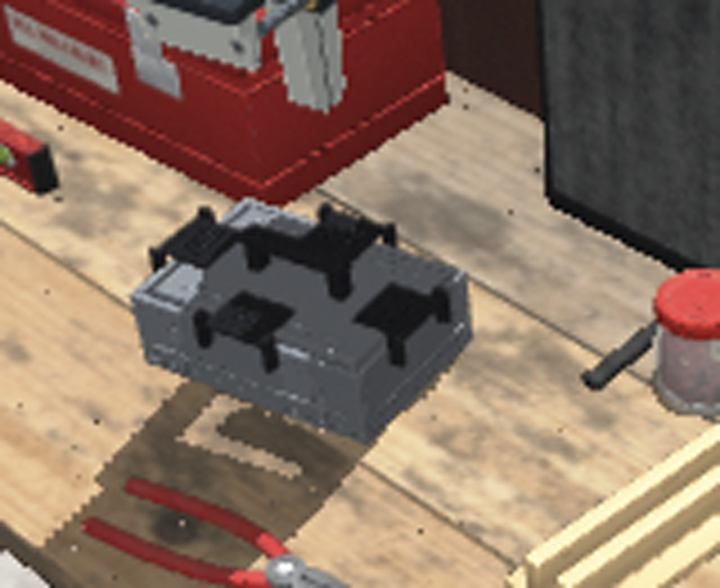

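View pics/w21c.png

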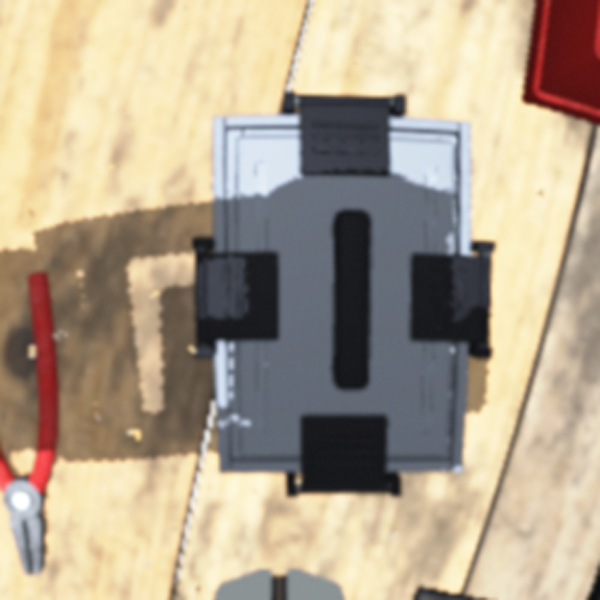

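View pics/s21.png

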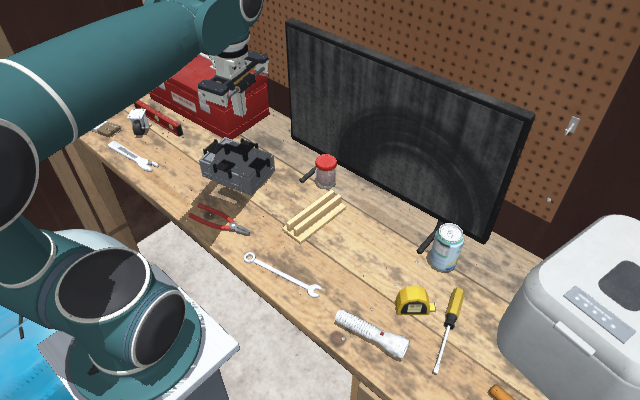

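```bash
python3 -c "
from h import *
print(order.sign_off())"
```

```text
the job is handed in; nothing more can be done
None
```

The bin is closed: the lid is seated in its mouth, all four clip flaps are folded down over its rim, and I handed the job in at about 29 s. The hand-in gives no verdict.

- **Lid out and laid down:** I took the lid from the rack by the ends of its handle and turned it over. I laid it flat on the free bench beside the rack, handle up, and let go.
- **Lid into the bin:** I took it again by the handle and lowered it into the mouth until it met the ledge at the expected height (about 14 N). I then let go.
- **Flaps:** I swept each of the four inwards and pressed it down with the closed fingertips. All four stopped at the same height, 70–71 mm, under 13–22 N.

**Last checks:** The final wrist and scene pictures show all four flaps flat on the lid. Their detected ends lie within about 2 px of where a fully folded flap should be. In the scene picture the jar, can, tape measure and loose tools stand where they were, and the gripper is clear of everything.

**Disagreements:**
- In my first fit from the wrist camera the bin measured about 3% smaller than its given size, and its centre was about 2 mm off. I corrected this from close-up pictures before lowering the lid.
- While held, the lid also looked slightly tilted. It came level as it seated.

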